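# Unmould the last sugar cake and present its jar on the spice carousel

## Robot

A 7-joint arm with a two-finger parallel gripper is mounted at the origin on a cart in front of the work surface, level with it; the furniture and walls round the work are solid. World frame = base frame: x ahead of the robot, y to its left, z up, the work surface at z = 0. Lengths are in m, angles in rad, forces in N, time in s.
With the tool pointing down it reaches from about 0.425 to 0.875 m from the base axis. Payload 8.4 kg.
Tool frame: the origin (TCP) lies at the very end of the fingers, on their centre line; the grasp point (between the pads) lies behind it (grip_depth is the z of the grasp point in the tool frame, in m); z points along the fingers, x is the direction in which the jaws open and shut, and the axes are right-handed (so a half turn about z gives the same grasp; the last joint's range is limited). The gripper opens to 87 mm and grips with 3 to 60 N. Pads are 19 mm wide; open, the fingers measure 117 mm over their backs; the gripper's body (75 mm by 190 mm) begins 51 mm behind the grasp point.
Start: joints at [1.124, 0.333, 0.04, 1.465, -0.013, 1.343, -0.059], TCP at [0.222, -0.611, 0.194] pointing down, gripper open.
Joint ranges: [-2.58, 2.58], [-0.38, 2.09], [-1.3, 1.39], [0.25, 2.4], [-1.5, 4.64], [0.08, 2.09], [-2.65, 2.65]. Speed limits (rad/s): [2.22, 2.22, 2.79, 2.79, 3.14, 3.14, 3.14].

## Interface

Orientations are given as a unit quaternion [w, x, y, z].
In Python, from workcell import sense, read_camera, camera_params, job_done, recognise, outline_of, grip_depth gives the robot as it stands.
- The arm moves only by the shell command python3 -m handwheel 'ROWS' [FORCE]. ROWS is JSON, a list of rows, each a list of 7 numbers: the shift along the tool's x, y, z in m, then the turn, a rotation vector about the tool's x, y, z in rad, then the finger opening in m, from 0 to 0.087. In form: [[tx, ty, tz, wx, wy, wz, jaw], ...]. A call has 1 to 20 rows; each row shifts and turns the commanded pose from where the row before left it, along the tool's axes as they then stand; what a row does not reach is not made up. A row lasts 1/12 s, in which the tool goes at most 41.7 mm and 7.16 degrees, less where a joint would pass 70% of its speed; a pose out of reach is approached as far as the arm can. A call with a gripper value outside its range is refused whole. The fingers move at their own pace and stop on an object; FORCE is the grip in N (left out, the last holds). Time passes only in rows, so rows that do not move let the fingers close. It gives the time, the measured TCP pose, the force and the opening at its end, in the units of the state.
- sense(): the state, without advancing time (a new reading comes with each control period).
- read_camera(name): name is "scene" or "top" or "wrist"; returns the picture (480x640x3 uint8, red, green, blue); there is no depth.
- camera_params(name): a dict with "K" (3x3 intrinsics, pixels), "world_from_camera" (4x4, takes a point from camera to world coordinates); the wrist camera has in their place "tool_from_camera" (4x4, takes a point from camera to tool coordinates, whose origin is the TCP and whose axes are the tool frame's). Camera axes: x right, y down, z forward; pixel columns grow to the right and rows downward; lengths in m; the calibration is good to about 2 mm. The wrist camera is an equidistant fisheye: a pixel r from the principal point sees the ray r / f radians off the axis. A picture is of the moment at which its call begins: read the wrist's pose just before it. camera_params takes no time and is no camera call.
- job_done(): hands the job in, once; it reports no verdict.
Trained networks look in the newest picture that a camera, given by its name, has taken for a name from the list of things; names that differ only in an ending like _2 or _b are one class to them, and where a whole thing is asked for, a point or a joint stands for the part that bears it (a point fixed in the world has none). Each returns a list of dicts, best first, with "confidence" (0 to 1); they miss things now and then, are a little off and sometimes report something else, mostly with a low value. They report only what shows in the picture. A call takes as long as a camera call. They do not tell look-alikes from the thing itself.
- recognise(camera, thing): "rect" ([left, top, right, bottom] in pixels, round what is visible of it).
- outline_of(camera, thing): "mask" (480x640 bool, what is visible of it) and "rect" ([left, top, right, bottom] in pixels, round what is visible of it).
The state is a dict: "time_s": time; "qpos": joint angles; "joint_velocities": joint speeds; "tau": joint torques, N m; "eef_pos": TCP position; "ee_rot": TCP orientation; "force": force on the tool from outside, world axes, zero at the start; "moment": the same for the moment, N m; "finger_gap": opening from 0.0 (shut) to 1.0 (fully open).
Only numpy, scipy, OpenCV 4.12 (cv2) and the standard library are available. Lean on these libraries where they do the work, as an engineer would, in place of code of your own. Each camera call takes 0.05 s, during which the arm holds its last target.

## Task

Lift the cast palm-sugar cake out of the open mould and put it in the open glass jar on the spice carousel, lying flat on the cake that is already in there. Turn the carousel by its bar handle until that jar stands squarely at the front, towards you, so that its lid can be screwed on. Finish while still gripping the handle, holding the turntable still there; leave the other things on the table where they are.

Things in the scene. Friction and masses are not known exactly. Their poses are not given: they have to be found in the camera images.
- sugar_cake: brown round cast sugar cake, 44 across (drafted to 39 at its foot), 30 high, about 45 g; loose, stands in a cavity of the mould's lower half, its upper 18 proud of the mould face. Origin: centre of its underside, z up along its axis.
- cake_center (a point): middle of the sugar cake, on its axis 15 above its underside.
- mould: two-part cast metal mould, lying open, fixed. Lower half 80 (x) x 150 (y) x 18 high, origin at the centre of its underside; two round cavities 47 across, 12 deep, at y = -36 (empty) and y = +36 (holds the cake). The upper half (80 x 150 x 24 high) lies folded over behind the hinge, x = +52 to +132. Two pins stand 5 above the lower face at x = -30 and +30, y = 0.
- open_jar: the one open jar on the carousel: squat clear glass, 60 across, 54 inside, rim 68 above its underside; a sugar cake already lies in it, its top 35 above the jar's underside, so a second lies with its top at 65. Fixed on the turntable, its axis 72 from the turning axis. Origin: centre of its underside, 25 above the table; the handle lies towards its +x.
- carousel_base: fixed round dark steel foot of the spice carousel, 160 across. Origin: its centre at table height, on the turning axis; x points away from the robot: the front is -x. On it turns a wooden tray 224 across, edge 44 above the table, with five vessels fixed in it: the open jar, a like jar with a steel lid on, two capped spice jars and a mill, the tallest 130 above the table.
- turntable (a joint): angle of the carousel tray in rad, counter-clockwise from above positive. 0 or a full turn (6.283) = open jar exactly at the front (-x of the axis); 1.571 = open jar to the right (-y). Turns freely either way, no spring, no detents; light friction (0.04 Nm), so it can coast a little.
- turn_handle: wooden bar handle on the carousel's post, fixed to the tray and turning with it: 16 thick (its x), 64 long (its y), 32 high, from 150 to 182 above the table. Origin: centre of its underside, on the turning axis. The open jar lies towards its own -x.
- jar_lid: spare steel screw lid of the open jar, 64 across, 14 high, lying loose on the table; bystander
- tin_1: low food tin, 75 across, 58 high, left of the carousel; bystander
- peeler_1: vegetable peeler, 170 long, lying between mould and carousel; bystander
- spoon_1: steel spoon, 188 long, lying on the table; bystander
- opener_1: bottle opener, 174 long, right of the carousel; bystander
- tin_2: food tin, 75 across, 110 high, behind the carousel; bystander
Not all that is in view belongs to the job. Of the things that look like the sugar_cake, the smaller one is meant.

How it is judged:
On the way, in this order (a step that is already met when the one before it is completed fails the run):
1. the sugar cake is lifted clear of the mould in the fingers (z of cake_center in the frame of mould above 0.06 m and contact force between the fingers and sugar_cake above 0.5 N), for 0.1 s.
2. the cake lies flat in the open jar, let go (horizontal distance between cake_center and open_jar below 0.012 m and z of cake_center in the frame of open_jar between 0.042 and 0.055 m and contact force between the fingers and sugar_cake below 0.1 N), for 0.3 s.
3. the open jar faces the front with the handle gripped (y of open_jar in the frame of carousel_base between -0.012 and 0.012 m and x of open_jar in the frame of carousel_base below -0.05 m and contact force between the fingers and turn_handle above 2 N), for 0.2 s.
At the end, for the whole second after the job is handed in: Cake flat in the open jar on the other cake, within 12 mm of its axis, free of the fingers; the jar at the carousel's front, within 12 mm (9 degrees) of straight; the fingers still grip the bar handle (over 2 N); the turntable is still (under 0.05 rad/s) (all of step 2 and all of step 3 and velocity of joint turntable between -0.05 and 0.05 rad/s); the arm keeps its last pose, push and grip.
It fails at once if a bystander (jar lid, tins, peeler, spoon, opener) is moved more than 30 mm (distance of any of jar_lid, tin_1, peeler_1, spoon_1, opener_1, tin_2 from where it was at the start of the episode above 0.03 m).
It fails at once if the sugar cake is dropped on the table (horizontal distance between cake_center and mould above 0.09 m and height (world z) of cake_center below 0.03 m).
It also fails if it takes over 72 s, if anything falls off the work surface, if the arm or the gripper's body presses on something with over 40 N, if the wrist force passes 120 N, or if a joint passes its speed limit or range.

## Working session

There is one attempt and no reset: what is moved stays moved. The work goes in short steps, Python scripts to look and compute and a shell command to move; the robot and the scene stay as the last step left them, time stands still between calls to the robot, and variables do not carry over. Pictures are saved under pics/ and viewed, and the job is handed in when it is done.

```bash
mkdir -p pics; ls; python3 - <<'E'
from workcell import *
import cv2,numpy as np
s=sense();print({k:np.round(v,3) for k,v in s.items()},grip_depth)
for n in("scene","top","wrist"):
    im=read_camera(n);cv2.imwrite(f"pics/{n}0.png",im[:,:,::-1])
    p=camera_params(n);print(n,{k:np.round(v,4).tolist() for k,v in p.items() if not isinstance(v,str)})
E
```

```text
pics
{'time_s': np.float64(0.0), 'qpos': array([ 1.124,  0.334,  0.04 ,  1.466, -0.013,  1.343, -0.059]), 'joint_velocities': array([-0.001, -0.001, -0.003, -0.001, -0.001,  0.001,  0.002]), 'tau': array([ 0.0000e+00, -6.5636e+01,  1.3350e+00, -4.0380e+01, -6.0000e-02,
        4.5000e-02,  0.0000e+00]), 'eef_pos': array([ 0.221, -0.611,  0.193]), 'ee_rot': array([-0.   ,  0.819, -0.574, -0.001]), 'force': array([-0.12 ,  0.28 , -0.264]), 'moment': array([0.033, 0.   , 0.004]), 'finger_gap': np.float64(1.0)} -0.0187
scene {'K': [[474.6663, 0.0, 323.6348], [0.0, 474.6663, 239.3891], [0.0, 0.0, 1.0]], 'world_from_camera': [[-0.9039, -0.165, 0.3946, 0.0923], [-0.4275, 0.3768, -0.8217, 0.7717], [-0.0131, -0.9115, -0.4112, 0.5898], [0.0, 0.0, 0.0, 1.0]]}
top {'K': [[450.8609, 0.0, 312.6329], [0.0, 450.8609, 238.4586], [0.0, 0.0, 1.0]], 'world_from_camera': [[-0.0939, -0.9693, 0.2272, 0.2399], [-0.9956, 0.0906, -0.0249, -0.133], [0.0036, -0.2286, -0.9735, 1.4334], [0.0, 0.0, 0.0, 1.0]]}
wrist {'K': [[371.6483, 0.0, 324.0226], [0.0, 371.6483, 240.4109], [0.0, 0.0, 1.0]], 'tool_from_camera': [[1.0, 0.0003, -0.0014, 0.0009], [0.0001, 0.9544, 0.2985, -0.0818], [0.0014, -0.2985, 0.9544, -0.1911], [0.0, 0.0, 0.0, 1.0]]}
```

View pics/scene0.png

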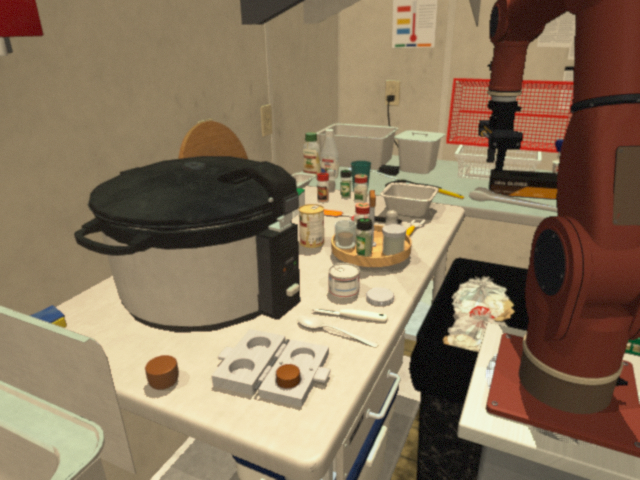

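View pics/top0.png

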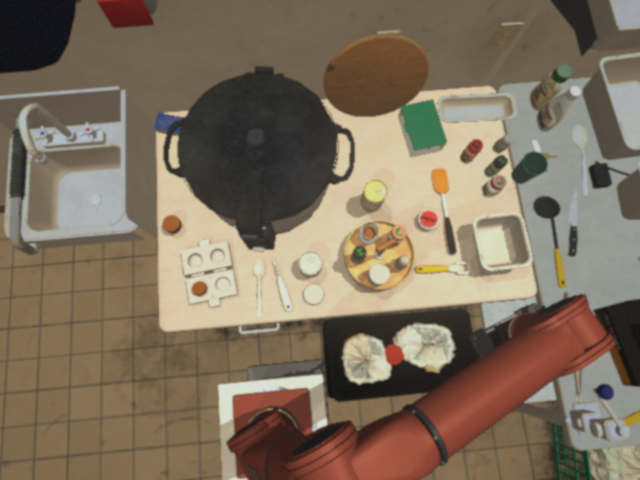

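View pics/wrist0.png

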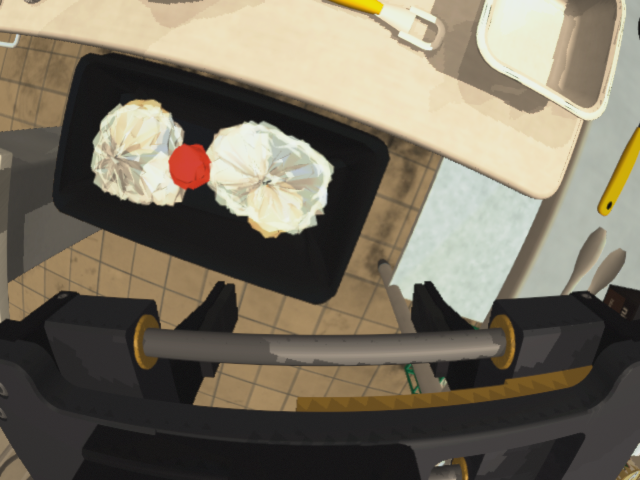

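```bash
cat > h.py <<'E'
from workcell import *
import cv2,numpy as np
from scipy.spatial.transform import Rotation as R
def cam(n,s=None):
    p=camera_params(n);K=np.array(p["K"])
    if n=="wrist":
        s=s or sense();q=np.array(s["ee_rot"]);T=np.eye(4);T[:3,:3]=R.from_quat(q[[1,2,3,0]]).as_matrix();T[:3,3]=s["eef_pos"]
        return K,T@np.array(p["tool_from_camera"])
    return K,np.array(p["world_from_camera"])
def ray(n,uv,s=None):
    K,T=cam(n,s);x=(uv[0]-K[0,2])/K[0,0];y=(uv[1]-K[1,2])/K[1,1]
    if n=="wrist":
        r=np.hypot(x,y);k=np.sin(r)/r if r>1e-9 else 1;d=np.array([x*k,y*k,np.cos(r)])
    else: d=np.array([x,y,1.])
    d=T[:3,:3]@d;return T[:3,3],d/np.linalg.norm(d)
def at(n,uv,z,s=None):
    o,d=ray(n,uv,s);return o+d*(z-o[2])/d[2]
def proj(n,P,s=None):
    K,T=cam(n,s);p=np.linalg.inv(T)@np.append(P,1);p=p[:3]
    if n=="wrist":
        t=np.arctan2(np.hypot(p[0],p[1]),p[2]);r=np.hypot(p[0],p[1]);a=t/r if r>1e-9 else 1/p[2];return np.array([K[0,0]*a*p[0]+K[0,2],K[1,1]*a*p[1]+K[1,2]])
    return np.array([K[0,0]*p[0]/p[2]+K[0,2],K[1,1]*p[1]/p[2]+K[1,2]])
def tool():
    s=sense();q=np.array(s["ee_rot"]);return np.array(s["eef_pos"]),R.from_quat(q[[1,2,3,0]]).as_matrix(),s
E
python3 - <<'E'
from h import *
for n in("top","scene"):
    im=read_camera(n)
    for t in("sugar_cake","mould","open_jar","turn_handle","carousel_base","jar_lid","tin_1"):
        for r in recognise(n,t)[:3]: print(n,t,np.round(r["rect"],0),round(r["confidence"],2))
t=cv2.resize(read_camera("top")[190:310,150:470],None,fx=2.5,fy=2.5,interpolation=cv2.INTER_CUBIC);cv2.imwrite("pics/t1.png",t[:,:,::-1])
t=cv2.resize(read_camera("scene")[170:420,210:450],None,fx=2.4,fy=2.4,interpolation=cv2.INTER_CUBIC);cv2.imwrite("pics/s1.png",t[:,:,::-1])
for name,uv,z in(("cake",(199,288),.036),("handle",(379,252),.17),("jar",(368,232),.093)):print(name,at("top",uv,z).round(3))
E
```

```text
top sugar_cake [163. 213. 181. 236.] 0.67
top sugar_cake [193. 279. 205. 298.] 0.51
top mould [176. 237. 240. 308.] 0.61
top mould [358. 178. 387. 211.] 0.6
top open_jar [357. 223. 381. 245.] 0.93
top turn_handle [376. 239. 395. 255.] 0.6
top turn_handle [251. 257. 266. 318.] 0.53
top carousel_base [339. 217. 419. 292.] 0.66
top jar_lid [299. 283. 324. 303.] 0.85
top tin_1 [357. 178. 389. 214.] 0.86
top tin_1 [301. 250. 319. 279.] 0.8
top tin_1 [340. 218. 418. 290.] 0.6
scene sugar_cake [143. 356. 180. 391.] 0.75
scene sugar_cake [273. 366. 300. 388.] 0.67
scene mould [210. 327. 333. 410.] 0.76
scene open_jar [331. 219. 355. 245.] 0.95
scene open_jar [275. 365. 302. 388.] 0.38
scene open_jar [302. 206. 323. 249.] 0.15
scene turn_handle [369. 188. 376. 210.] 0.69
scene carousel_base [332. 190. 414. 266.] 0.69
scene carousel_base [334. 220. 357. 250.] 0.66
scene carousel_base [272. 365. 302. 388.] 0.46
scene jar_lid [363. 286. 394. 306.] 0.97
scene tin_1 [327. 263. 360. 297.] 0.84
scene tin_1 [300. 204. 322. 248.] 0.63
cake [0.442 0.197 0.036]
handle [ 0.478 -0.351  0.17 ]
jar [ 0.557 -0.338  0.093]
```

View pics/t1.png

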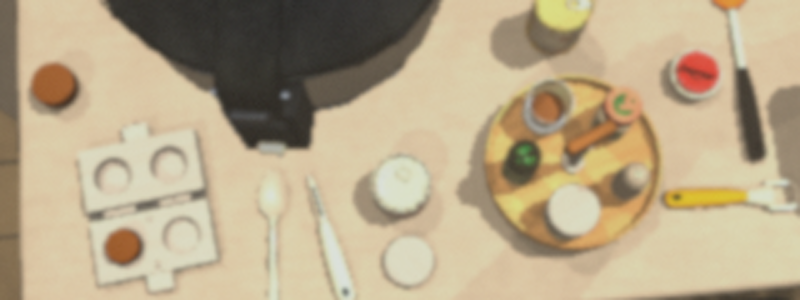

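View pics/s1.png

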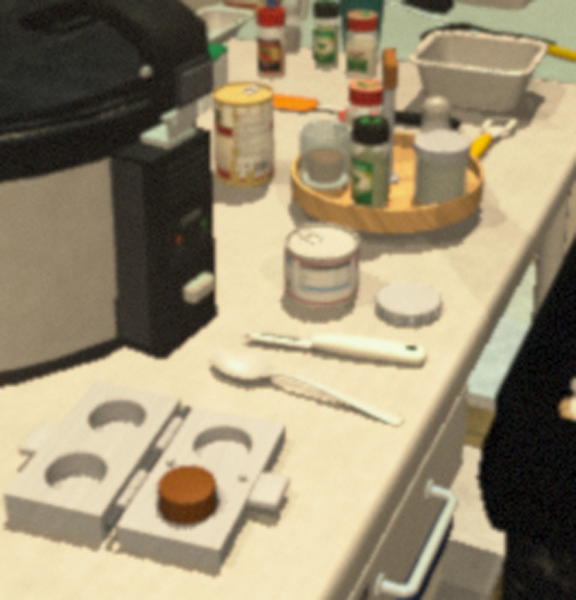

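```bash
python3 - <<'E'
from h import *
t1=lambda u,v:(150+u/2.5,190+v/2.5)
s1=lambda u,v:(210+u/2.4,170+v/2.4)
print("cake",at("top",t1(123,246),.036),at("scene",s1(188,482),.036))
print("handle top",at("top",t1(592,138),.182))
print("tray",at("top",t1(572,163),.044))
print("jar rim",at("top",t1(549,106),.093),at("scene",s1(326,138),.093))
print("lid",at("top",t1(409,260),.014))
for p in((98,285),(216,262)):print("mould front corner",at("top",t1(*p),.018))
c,Rm,s=tool();print(Rm.round(3))
# where does the pot handle reach?
print("pot front",at("top",t1(270,150),.15))
for k in("top","scene"):
  for z in (0.15,):
    print(proj(k,[.442,.197,.3]))
E
```

```text
cake [0.44047983 0.19627348 0.036     ] [0.44004866 0.1986466  0.036     ]
handle top [ 0.49278212 -0.37315975  0.182     ]
tray [ 0.49112298 -0.37039073  0.044     ]
jar rim [ 0.55551802 -0.3429913   0.093     ] [ 0.54754459 -0.31549644  0.093     ]
lid [ 0.39241567 -0.15556185  0.014     ]
mould front corner [0.39727155 0.23329093 0.018     ]
mould front corner [0.412104   0.08539281 0.018     ]
[[ 0.341 -0.94  -0.   ]
 [-0.94  -0.341  0.   ]
 [-0.    -0.    -1.   ]]
pot front [ 0.51996012 -0.00462411  0.15      ]
[173.71334769 275.23691537]
[280.24525682 232.80593563]
```

```bash
python3 -m handwheel '[[-0.0138,-0.0239,-0.0096,0,0,0,0.07],[-0.0138,-0.0239,-0.0096,0,0,0,0.07],[-0.0138,-0.0239,-0.0096,0,0,0,0.07],[-0.0138,-0.0239,-0.0096,0,0,0,0.07],[-0.0138,-0.0239,-0.0096,0,0,0,0.07],[-0.0138,-0.0239,-0.0096,0,0,0,0.07],[-0.0138,-0.0239,-0.0096,0,0,0,0.07],[-0.0138,-0.0239,-0.0096,0,0,0,0.07],[-0.0138,-0.0239,-0.0096,0,0,0,0.07],[-0.0138,-0.0239,-0.0096,0,0,0,0.07],[0,0,0,0,0,0,0.07]]'
python3 - <<'E'
from h import *
c,Rm,s=tool();print(c.round(3),Rm.round(3).tolist(),s["qpos"].round(2))
im=read_camera("wrist");cv2.imwrite("pics/w1.png",im[:,:,::-1])
t1=lambda u,v:(150+u/2.5,190+v/2.5)
print("tin1",at("top",t1(400,182),.058),"tin2",at("top",t1(562,10),.11))
E
```

```text
time_s: 1.97
eef_pos: [0.4044, -0.395, 0.2925]
ee_rot: [-0.001, 0.821, -0.571, 0.002]
force: [0.7, -0.2, 0.6]
finger_gap: 0.802
[ 0.404 -0.395  0.293] [[0.348, -0.937, 0.004], [-0.937, -0.348, -0.0], [0.002, -0.004, -1.0]] [ 0.82  0.13 -0.14  1.51  0.02  1.49 -0.53]
tin1 [ 0.48468115 -0.1528716   0.058     ] tin2 [ 0.67134972 -0.37131669  0.11      ]
```

View pics/w1.png

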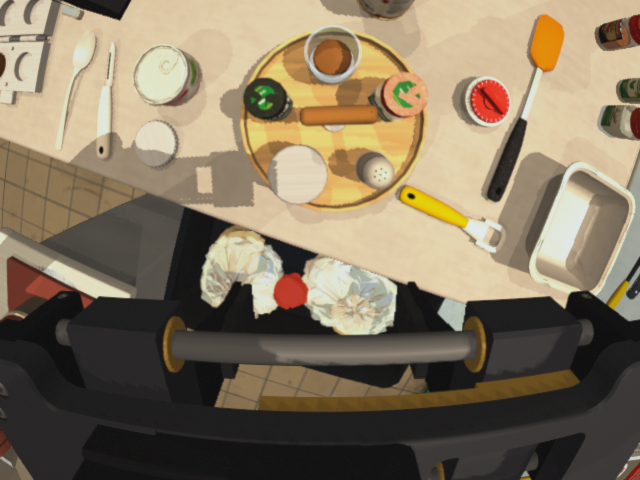

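```bash
python3 - <<'E'
from h import *
s=sense()
im=read_camera("wrist")
t=cv2.resize(im[15:225,230:440],None,fx=2.8,fy=2.8,interpolation=cv2.INTER_CUBIC);cv2.imwrite("pics/w1z.png",t[:,:,::-1])
for th in("open_jar","turn_handle","carousel_base","turntable"):
    for o in outline_of("wrist",th)[:2]:
        m=o["mask"];ys,xs=np.where(m);pts=np.c_[xs,ys].astype(np.float32)
        print(th,round(o["confidence"],2),np.round(o["rect"]),cv2.minAreaRect(pts))
        if th=="turn_handle":
            b=cv2.boxPoints(cv2.minAreaRect(pts));print(np.array([at("wrist",p,.182,s) for p in b]).round(4))
E
```

```text
open_jar 0.56 [302.  23. 360.  82.] ((330.25, 50.25), (57.27565002441406, 57.982749938964844), 45.0)
turn_handle 0.8 [297. 101. 376. 125.] ((336.0909729003906, 111.6837158203125), (22.605384826660156, 78.14053344726562), 87.61405944824219)
[[ 0.4914 -0.3419  0.182 ]
 [ 0.5159 -0.3991  0.182 ]
 [ 0.4989 -0.4064  0.182 ]
 [ 0.4744 -0.3489  0.182 ]]
carousel_base 0.92 [238.  24. 427. 211.] ((331.0324401855469, 116.39460754394531), (189.24427795410156, 184.5388946533203), 17.10272979736328)
carousel_base 0.27 [359.   0. 408.  19.] ((383.5, 8.5), (17.0, 51.0), 90.0)
turntable 0.94 [244.  21. 429. 211.] ((330.87518310546875, 116.21359252929688), (188.91998291015625, 184.87998962402344), 16.260204315185547)
```

View pics/w1z.png

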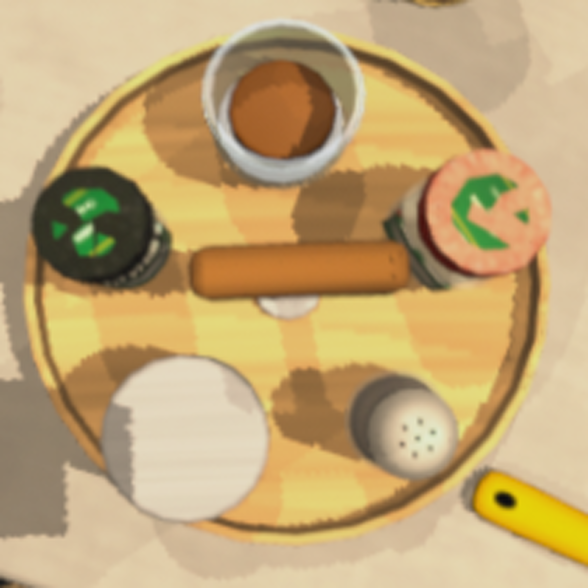

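```bash
cat > ov.py <<'E'
from h import *
def overlay(im,s,axis,th,fn,crop,f,handle=True):
    a,b,c,d=crop
    t=cv2.resize(im[b:d,a:c],None,fx=f,fy=f,interpolation=cv2.INTER_CUBIC)[:,:,::-1].copy()
    ax=np.array(axis);u=np.array([-np.cos(th),-np.sin(th)]);v=np.array([-u[1],u[0]])
    def poly(pts,col,cl=True):
        q=np.array([(proj("wrist",p,s)-[a,b]+.5)*f for p in pts]).astype(np.int32);cv2.polylines(t,[q],cl,col,1,cv2.LINE_AA)
    A=np.linspace(0,2*np.pi,60)
    circ=lambda c,r,z:[[c[0]+r*np.cos(x),c[1]+r*np.sin(x),z] for x in A]
    poly(circ(ax,.112,.044),(255,0,0))
    j=ax+.072*u;poly(circ(j,.03,.093),(255,0,255));poly(circ(j,.022,.06),(0,255,0))
    h=[np.append(ax+sx*.008*u+sy*.032*v,.182) for sx,sy in((1,1),(1,-1),(-1,-1),(-1,1))];poly(h,(255,255,0))
    cv2.imwrite(fn,t);print("jar",j)
E
python3 - <<'E'
from ov import *
s=sense();im=read_camera("wrist")
# estimates
hl=at("wrist",(230+192/2.8,15+262/2.8),.182,s);hr=at("wrist",(230+411/2.8,15+258/2.8),.182,s)
print(hl,hr,(hl+hr)/2)
v=(hl-hr)[:2];v/=np.linalg.norm(v);u=np.array([v[1],-v[0]]);print("u",u, "th",np.arctan2(-u[1],-u[0]))
print("jar rim",at("wrist",(230+284/2.8,15+97/2.8),.093,s),"tray",at("wrist",(230+289/2.8,15+290/2.8),.044,s))
overlay(im,s,(.4945,-.3735),np.arctan2(-u[1],-u[0]),"pics/o1.png",(230,15,440,225),2.8)
E
```

```text
[ 0.48290852 -0.3493862   0.182     ] [ 0.50547144 -0.40706491  0.182     ] [ 0.49418998 -0.37822556  0.182     ]
u [0.93128119 0.36430117] th -2.7687103590205506
jar rim [ 0.55530524 -0.35251615  0.093     ] tray [ 0.48862564 -0.37966625  0.044     ]
jar [ 0.56155225 -0.34727032]
```

View pics/o1.png

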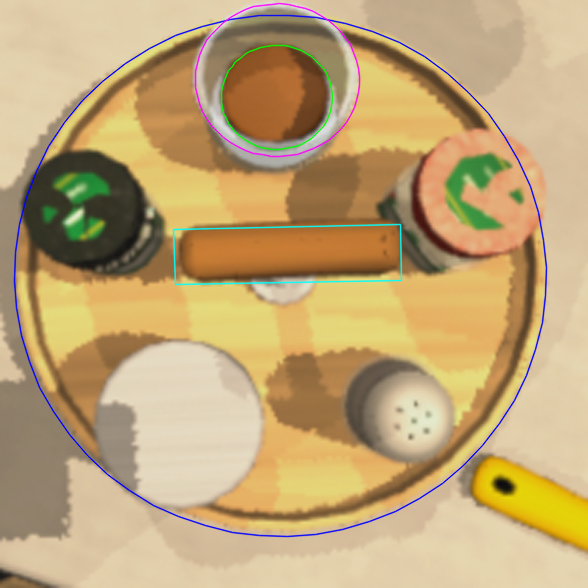

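```bash
python3 -m handwheel '[[-0.0261,-0.0118,0.0007,0,0,0.015,0.07],[-0.0261,-0.0118,0.0007,0,0,0.015,0.07],[-0.0261,-0.0118,0.0007,0,0,0.015,0.07],[-0.0261,-0.0118,0.0007,0,0,0.015,0.07],[-0.0261,-0.0118,0.0007,0,0,0.015,0.07],[-0.0261,-0.0118,0.0007,0,0,0.015,0.07],[-0.0261,-0.0118,0.0007,0,0,0.015,0.07],[-0.0261,-0.0118,0.0007,0,0,0.015,0.07],[-0.0261,-0.0118,0.0007,0,0,0.015,0.07],[-0.0261,-0.0118,0.0007,0,0,0.015,0.07],[-0.0261,-0.0118,0.0007,0,0,0.015,0.07],[-0.0261,-0.0118,0.0007,0,0,0.015,0.07],[-0.0261,-0.0118,0.0007,0,0,0.015,0.07],[-0.0261,-0.0118,0.0007,0,0,0.015,0.07],[0,0,0,0,0,0,0.07],[0,0,0,0,0,0,0.07]]'
cat > go.py <<'E'
# go.py x y z [yawdeg]: prints total tool-frame shift and turn to reach target pointing straight down
from h import *
import sys
c,Rm,s=tool();a=list(map(float,sys.argv[1:]))
d=Rm.T@(np.array(a[:3])-c);yaw=np.degrees(np.arctan2(Rm[1,0],Rm[0,0]))
Y=np.radians(a[3] if len(a)>3 else yaw);x=np.array([np.cos(Y),np.sin(Y),0]);z=np.array([0,0,-1.]);T=np.c_[x,np.cross(z,x),z]
print("pos",c.round(4),"yaw",yaw.round(2),"shift",d.round(4),"rot",R.from_matrix(Rm.T@T).as_rotvec().round(4),"q",s["qpos"].round(2),"t",round(float(s["time_s"]),2))
E
python3 go.py .439 .197 .16 -84.3
```

```text
time_s: 3.65
eef_pos: [0.4687, -0.0048, 0.2802]
ee_rot: [0.0, 0.755, -0.656, -0.0]
force: [0.1, -0.3, -0.1]
finger_gap: 0.803
pos [ 0.4687 -0.0048  0.2802] yaw -81.98 shift [-0.2039  0.0012  0.1203] rot [0.0003 0.0003 0.0405] q [ 0.48 -0.05 -0.53  1.72 -0.03  1.46 -1.48] t 3.65
```

```bash
python3 -m handwheel '[[-0.0255,0,0.01,0,0,0.005,0.07],[-0.0255,0,0.01,0,0,0.005,0.07],[-0.0255,0,0.01,0,0,0.005,0.07],[-0.0255,0,0.01,0,0,0.005,0.07],[-0.0255,0,0.01,0,0,0.005,0.07],[-0.0255,0,0.01,0,0,0.005,0.07],[-0.0255,0,0.01,0,0,0.005,0.07],[-0.0255,0,0.01,0,0,0.005,0.07],[0,0,0,0,0,0,0.07],[0,0,0,0,0,0,0.07],[0,0,0,0,0,0,0.07]]'
python3 - <<'E'
from h import *
s=sense();im=read_camera("wrist");cv2.imwrite("pics/w2.png",im[:,:,::-1])
for o in outline_of("wrist","sugar_cake")[:3]:
    m=o["mask"];ys,xs=np.where(m);print(o["rect"],o["confidence"],len(xs),cv2.minEnclosingCircle(np.c_[xs,ys].astype(np.float32)))
print(proj("wrist",[.4403,.1972,.036],s))
E
python3 go.py .44 .197 .2 -84.3
```

```text
time_s: 4.57
eef_pos: [0.4447, 0.1951, 0.2003]
ee_rot: [0.0, 0.74, -0.672, 0.0]
force: [0.0, -0.2, -0.0]
finger_gap: 0.808
[229.1, 0.2, 289.3, 22.7] 0.6 1080 ((259.0, 1.5), 29.03886604309082)
[298.8, 192.1, 340.5, 234.7] 0.59 1497 ((319.8568115234375, 212.10340881347656), 22.204402923583984)
[320.76360085 215.99595241]
pos [0.4449 0.1951 0.2006] yaw -84.55 shift [-0.0024  0.0047  0.0006] rot [-0.0004 -0.0004 -0.0044] q [ 0.26  0.04 -0.77  1.81  0.03  1.3  -2.  ] t 4.67
```

View pics/w2.png

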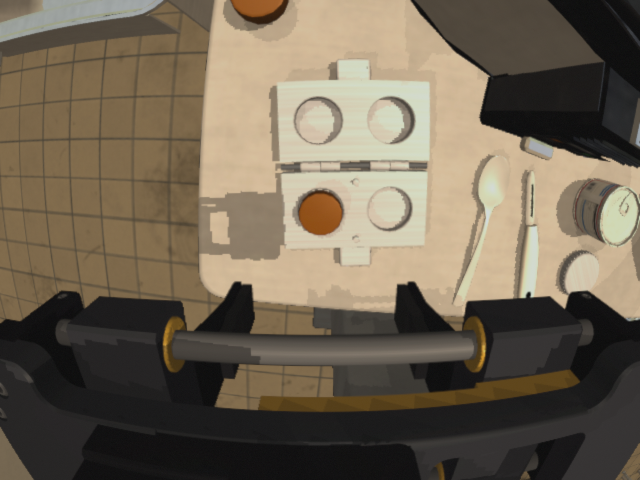

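```bash
python3 - <<'E'
from h import *
s=sense();im=read_camera("wrist")
t=cv2.resize(im[160:260,270:440],None,fx=4.5,fy=4.5,interpolation=cv2.INTER_CUBIC);cv2.imwrite("pics/w2z.png",t[:,:,::-1])
g=im.astype(int);m=((g[:,:,0]-g[:,:,2]>60)).astype(np.uint8);m[:170]=0;m[250:]=0;m[:,:280]=0;m[:,360:]=0
ys,xs=np.where(m);e=cv2.fitEllipse(max(cv2.findContours(m,0,1)[0],key=len));print(len(xs),e)
print(at("wrist",e[0],.036,s),at("wrist",e[0],.03,s))
f=[at("wrist",p,.018,s) for p in((288,251),(425,246))];d=f[0]-f[1];print(f,np.degrees(np.arctan2(-d[0],d[1])),np.linalg.norm(d))
E
```

```text
1437 ((320.0841064453125, 213.6905975341797), (41.421382904052734, 42.364593505859375), 82.58663177490234)
[0.44281012 0.19812377 0.036     ] [0.44139738 0.19806014 0.03      ]
[array([0.39474492, 0.22828584, 0.018     ]), array([0.41427876, 0.08142206, 0.018     ])] 7.576241929001231 0.14815714402359578
```

View pics/w2z.png

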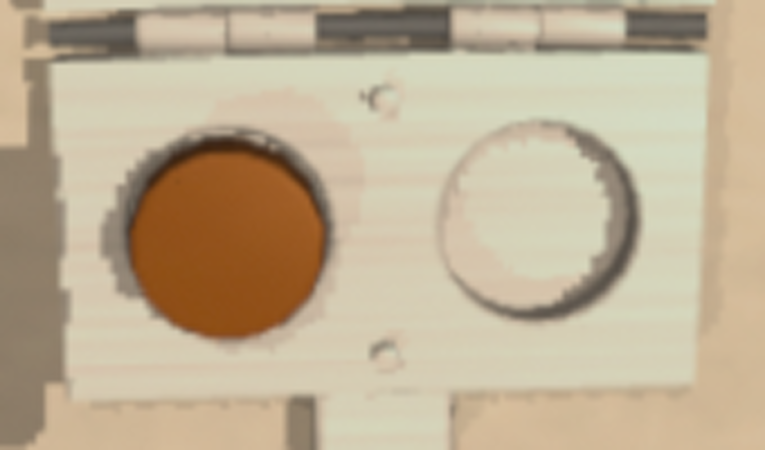

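```bash
python3 go.py .4418 .198 .025 -83.5
```

```text
pos [0.4449 0.1953 0.2007] yaw -84.55 shift [-0.003   0.0029  0.1757] rot [-0.0005 -0.0003 -0.0183] q [ 0.26  0.04 -0.78  1.81  0.03  1.3  -2.  ] t 4.72
```

```bash
python3 -m handwheel '[[-0.001,0.001,0.025,0,0,-0.006,0.07],[-0.001,0.001,0.025,0,0,-0.006,0.07],[-0.001,0.001,0.025,0,0,-0.006,0.07],[0,0,0.025,0,0,0,0.07],[0,0,0.02,0,0,0,0.07],[0,0,0.015,0,0,0,0.07],[0,0,0.01,0,0,0,0.07],[0,0,0,0,0,0,0.07],[0,0,0,0,0,0,0.07]]' 12
python3 go.py .4418 .198 .025 -83.5
python3 - <<'E'
from h import *
im=read_camera("wrist");cv2.imwrite("pics/w3.png",im[:,:,::-1])
E
```

```text
time_s: 5.47
eef_pos: [0.4411, 0.1992, 0.0557]
ee_rot: [0.0, 0.747, -0.665, -0.0]
force: [0.3, 0.6, 0.4]
finger_gap: 0.802
pos [0.4411 0.1992 0.0557] yaw -83.4 shift [ 0.0012 -0.0006  0.0307] rot [0.0002 0.0001 0.0017] q [ 0.2   0.2  -0.78  1.99  0.16  1.01 -2.11] t 5.47
```

View pics/w3.png

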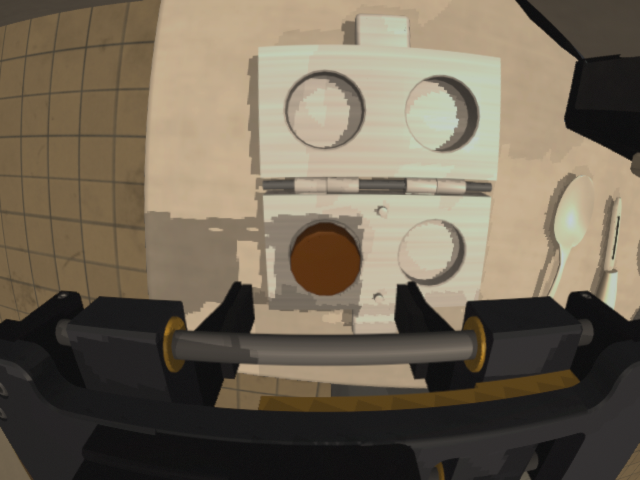

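```bash
python3 - <<'E'
from h import *
s=sense();im=read_camera("wrist")
g=im.astype(int);m=((g[:,:,0]-g[:,:,2]>40)&(g[:,:,2]<60)).astype(np.uint8);m[:210]=0;m[310:]=0;m[:,:280]=0;m[:,375:]=0
c=max(cv2.findContours(m,0,1)[0],key=len);e=cv2.fitEllipse(c);print(e)
print(at("wrist",e[0],.036,s))
E
```

```text
((325.20196533203125, 261.8993835449219), (66.65180969238281, 68.0567855834961), 121.59718322753906)
[0.44384586 0.19831861 0.036     ]
```

```bash
python3 -m handwheel '[[0.001,-0.0019,0.012,0,0,0,0.07],[0,0,0.012,0,0,0,0.07],[0,0,0.0065,0,0,0,0.07],[0,0,0,0,0,0,0.07],[0,0,0,0,0,0,0.06],[0,0,0,0,0,0,0.05],[0,0,0,0,0,0,0.03],[0,0,0,0,0,0,0.03],[0,0,0,0,0,0,0.03],[0,0,0,0,0,0,0.03]]' 12
python3 go.py .4418 .198 .025 -83.5
```

```text
time_s: 6.4
eef_pos: [0.443, 0.1988, 0.0251]
ee_rot: [-0.0, 0.747, -0.665, 0.0]
force: [-0.2, 0.5, -0.0]
finger_gap: 0.43
pos [0.443  0.1988 0.0251] yaw -83.37 shift [0.0006 0.0013 0.0001] rot [-0.0004 -0.      0.0023] q [ 0.18  0.25 -0.76  2.01  0.21  0.96 -2.14] t 6.4
```

```bash
python3 - <<'E'
from h import *
s=sense();print(s["finger_gap"]*87)
im=read_camera("wrist");cv2.imwrite("pics/w4.png",im[:,:,::-1])
t=cv2.resize(read_camera("scene")[300:430,190:380],None,fx=4,fy=4,interpolation=cv2.INTER_CUBIC);cv2.imwrite("pics/s4.png",t[:,:,::-1])
print(sense()["finger_gap"]*87)
E
```

```text
37.44256965737825
32.666744891282725
```

View pics/w4.png

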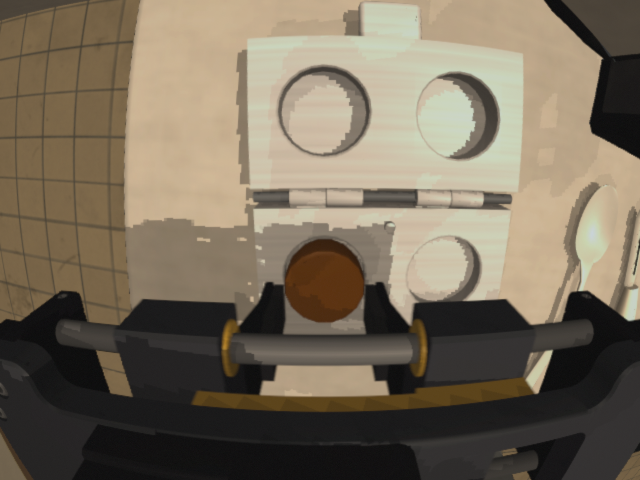

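View pics/s4.png

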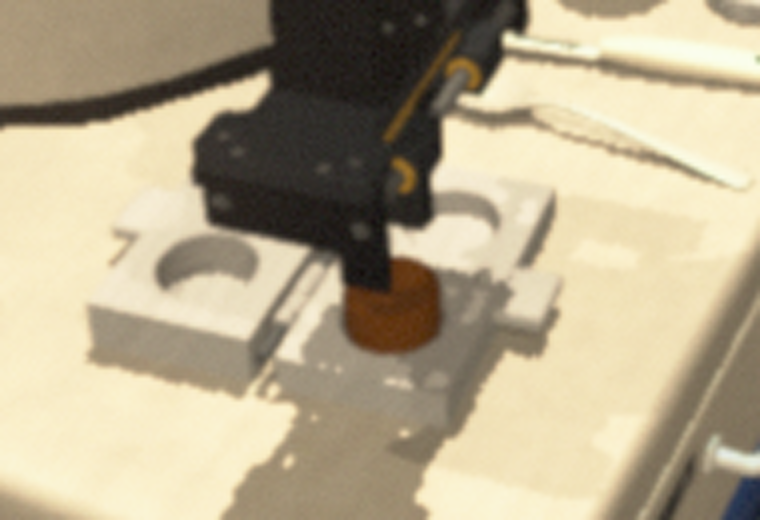

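```bash
python3 -m handwheel '[[0,0,0,0,0,0,0.07],[0,0,0,0,0,0,0.07],[0,0,0,0,0,0,0.07],[0,0,0,0,0,0,0.07],[0,0,0,0,0,0,0.07]]' 12
python3 - <<'E'
from h import *
s=sense();print(s["finger_gap"]*87,s["eef_pos"])
im=read_camera("wrist");cv2.imwrite("pics/w5.png",im[:,:,::-1])
sc=read_camera("scene");cv2.imwrite("pics/s5f.png",sc[:,:,::-1])
t=cv2.resize(sc[300:430,190:380],None,fx=4,fy=4,interpolation=cv2.INTER_CUBIC);cv2.imwrite("pics/s5.png",t[:,:,::-1])
for z in (.02,.036):print(proj("wrist",[s["eef_pos"][0],s["eef_pos"][1],z],s),proj("scene",[s["eef_pos"][0],s["eef_pos"][1],z]))
E
```

```text
time_s: 6.92
eef_pos: [0.4428, 0.1987, 0.0249]
ee_rot: [0.0, 0.747, -0.665, -0.0]
force: [-0.7, 0.4, 0.4]
finger_gap: 0.67
58.26747146904192 [0.44283502 0.19872821 0.02486689]
[322.68698295 274.87808106] [287.33260363 377.6129219 ]
[322.54547375 286.48278391] [286.92850448 370.42776708]
```

View pics/w5.png

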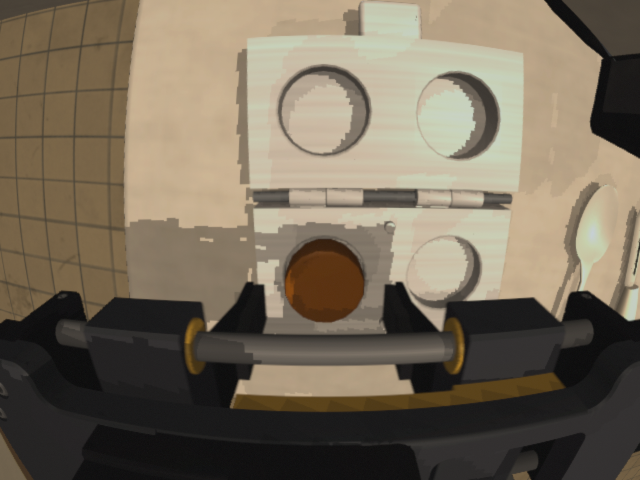

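View pics/s5.png

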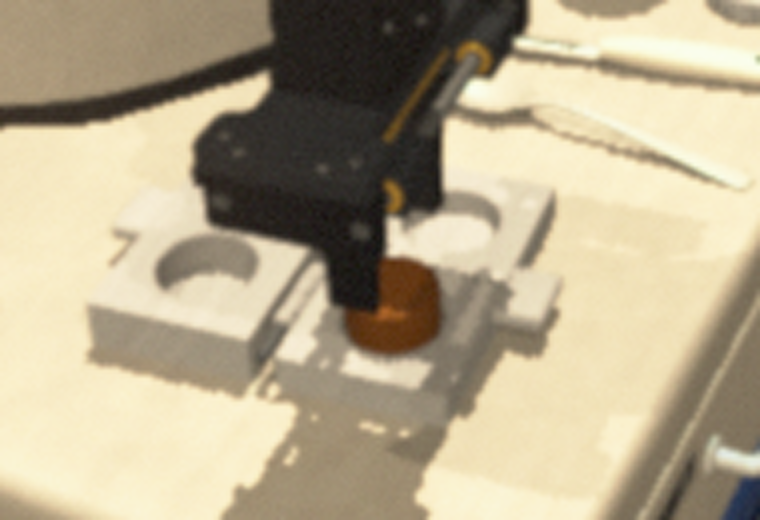

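```bash
python3 - <<'E'
from h import *
s=sense();im=read_camera("wrist");print(s["finger_gap"]*87)
t=cv2.resize(im[200:340,220:430],None,fx=3.6,fy=3.6,interpolation=cv2.INTER_CUBIC);cv2.imwrite("pics/w5z.png",t[:,:,::-1])
for z in(.036,.045):print(at("wrist",(325,281),z,s))
c,Rm,_=tool()
for sg in(1,-1):
  for g in (.0375,.058):
    for yy in (-.0095,.0095): print(sg,g,proj("wrist",c+Rm@[sg*g/2,yy,0],s).round(0),((proj("scene",c+Rm@[sg*(g/2+.015),yy,0])-[190,300])*4).round(0))
E
```

```text
65.3057755384915
[0.44614045 0.1978543  0.036     ]
[0.45005324 0.19832188 0.045     ]
1 0.0375 [357. 262.] [398. 251.]
1 0.0375 [356. 293.] [437. 259.]
1 0.058 [375. 262.] [406. 237.]
1 0.058 [373. 293.] [445. 245.]
-1 0.0375 [289. 262.] [338. 348.]
-1 0.0375 [290. 293.] [379. 357.]
-1 0.058 [270. 262.] [328. 364.]
-1 0.058 [272. 293.] [369. 373.]
```

View pics/w5z.png

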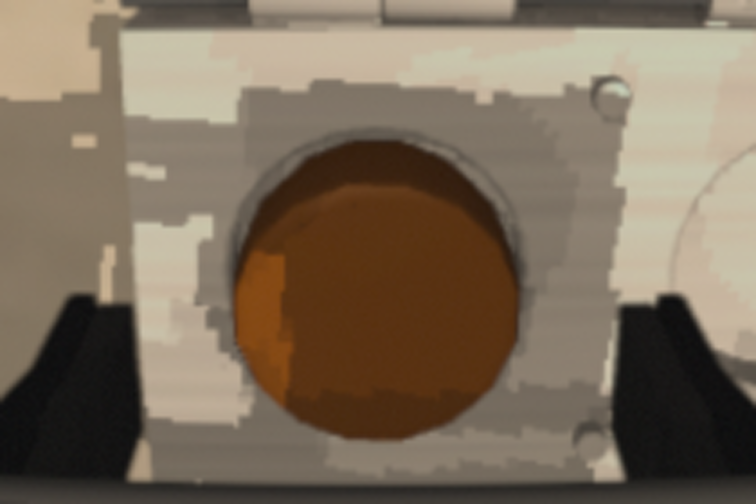

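```bash
python3 - <<'E'
from h import *
s=sense();c,Rm,_=tool();print(s["finger_gap"]*87)
for z in np.arange(0.0,-.07,-.01):
  for y in(-.0095,0,.0095):
    a=proj("wrist",c+Rm@[-.03265,y,z],s);b=proj("wrist",c+Rm@[.03265,y,z],s);print(round(z,3),y,a.round(0),b.round(0),(b-a)[0].round(0))
E
```

```text
67.14169486485451
0.0 -0.0095 [264. 262.] [382. 262.] 118.0
0.0 0 [265. 278.] [381. 278.] 116.0
0.0 0.0095 [266. 293.] [380. 293.] 114.0
-0.01 -0.0095 [261. 269.] [384. 269.] 123.0
-0.01 0 [262. 285.] [383. 285.] 121.0
-0.01 0.0095 [263. 301.] [382. 301.] 119.0
-0.02 -0.0095 [258. 276.] [387. 276.] 129.0
-0.02 0 [259. 293.] [386. 293.] 127.0
-0.02 0.0095 [260. 309.] [385. 310.] 125.0
-0.03 -0.0095 [254. 284.] [390. 284.] 136.0
-0.03 0 [256. 302.] [389. 302.] 133.0
-0.03 0.0095 [257. 319.] [388. 319.] 131.0
-0.04 -0.0095 [251. 293.] [394. 293.] 143.0
-0.04 0 [252. 311.] [392. 312.] 140.0
-0.04 0.0095 [254. 329.] [391. 329.] 137.0
-0.05 -0.0095 [246. 303.] [398. 303.] 152.0
-0.05 0 [248. 322.] [396. 322.] 148.0
-0.05 0.0095 [250. 340.] [394. 340.] 144.0
-0.06 -0.0095 [242. 314.] [402. 314.] 161.0
-0.06 0 [244. 334.] [400. 334.] 156.0
-0.06 0.0095 [246. 352.] [398. 353.] 152.0
-0.07 -0.0095 [237. 326.] [407. 327.] 170.0
-0.07 0 [239. 347.] [405. 347.] 166.0
-0.07 0.0095 [242. 366.] [402. 366.] 161.0
```

```bash
python3 -m handwheel '[[0,0,0.008,0,0,0,0.07],[0,0,0.008,0,0,0,0.07],[0,0,0.005,0,0,0,0.07],[0,0,0,0,0,0,0.07]]' 12
python3 -m handwheel '[[0,0,0.003,0,0,0,0.07],[0,0,0.002,0,0,0,0.07],[0,0,0,0,0,0,0.07]]' 12
python3 - <<'E'
from h import *
s=sense();im=read_camera("wrist")
t=cv2.resize(im[200:340,220:430],None,fx=3.6,fy=3.6,interpolation=cv2.INTER_CUBIC);cv2.imwrite("pics/w6z.png",t[:,:,::-1])
t=cv2.resize(read_camera("scene")[300:430,190:380],None,fx=4,fy=4,interpolation=cv2.INTER_CUBIC);cv2.imwrite("pics/s6.png",t[:,:,::-1])
E
```

```text
time_s: 7.4
eef_pos: [0.4417, 0.1983, 0.0022]
ee_rot: [0.001, 0.747, -0.665, -0.001]
force: [0.8, -0.2, -0.6]
finger_gap: 0.803
time_s: 7.65
eef_pos: [0.4426, 0.1987, -0.0015]
ee_rot: [0.0, 0.747, -0.665, -0.0]
force: [0.1, -0.8, -0.3]
finger_gap: 0.804
```

View pics/w6z.png

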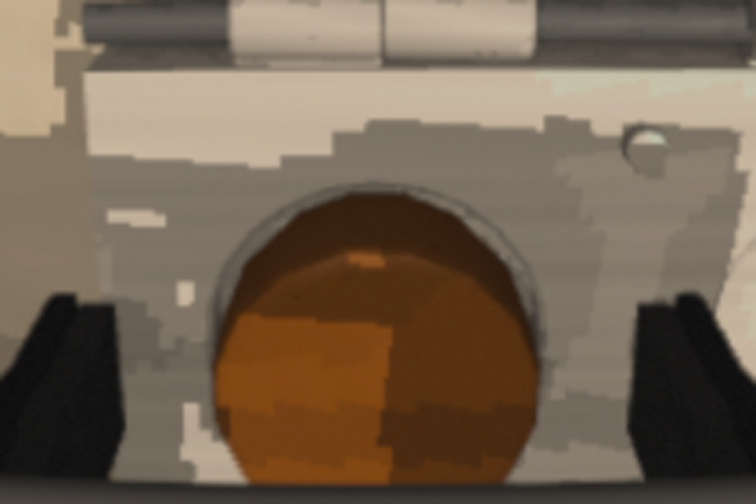

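View pics/s6.png

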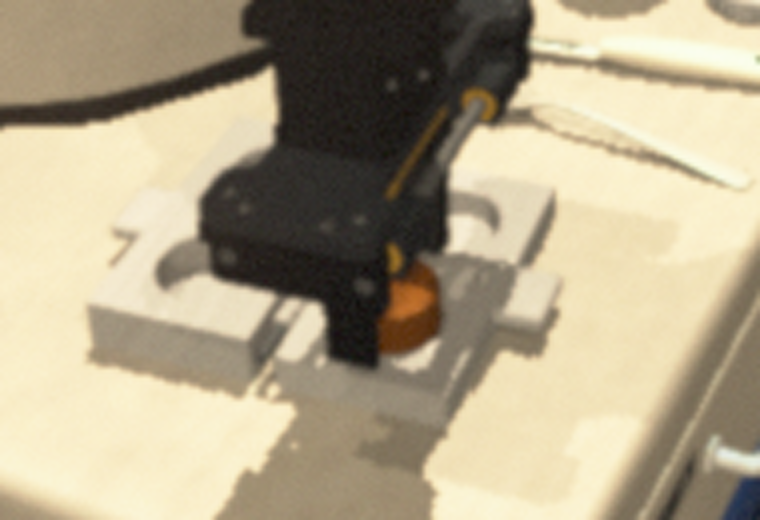

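```bash
python3 -m handwheel '[[0,0,0.003,0,0,0,0.07],[0,0,0,0,0,0,0.07],[0,0,0,0,0,0,0.055],[0,0,0,0,0,0,0.045],[0,0,0,0,0,0,0.03],[0,0,0,0,0,0,0.03],[0,0,0,0,0,0,0.03],[0,0,0,0,0,0,0.03]]' 12
python3 -m handwheel '[[0,0,0,0,0,0,0.03],[0,0,0,0,0,0,0.03],[0,0,0,0,0,0,0.03]]' 12
```

```text
time_s: 8.42
eef_pos: [0.4429, 0.1988, -0.004]
ee_rot: [-0.0, 0.747, -0.665, 0.0]
force: [-0.4, -0.0, 0.9]
finger_gap: 0.498
time_s: 8.67
eef_pos: [0.4429, 0.1987, -0.0041]
ee_rot: [-0.0, 0.747, -0.665, 0.0]
force: [0.8, -0.1, 1.2]
finger_gap: 0.497
```

```bash
python3 -m handwheel '[[0,0,-0.01,0,0,0,0.03],[0,0,-0.015,0,0,0,0.03],[0,0,-0.025,0,0,0,0.03],[0,0,-0.025,0,0,0,0.03],[0,0,-0.025,0,0,0,0.03],[0,0,-0.025,0,0,0,0.03],[0,0,-0.025,0,0,0,0.03],[0,0,-0.025,0,0,0,0.03],[0,0,-0.02,0,0,0,0.03],[0,0,0,0,0,0,0.03],[0,0,0,0,0,0,0.03]]' 12
python3 - <<'E'
from h import *
s=sense();im=read_camera("wrist");cv2.imwrite("pics/w7.png",im[:,:,::-1])
t=cv2.resize(read_camera("scene")[240:430,190:380],None,fx=3.1,fy=3.1,interpolation=cv2.INTER_CUBIC);cv2.imwrite("pics/s7.png",t[:,:,::-1])
E
python3 go.py .443 0 .25 -75
```

```text
time_s: 9.58
eef_pos: [0.4433, 0.1991, 0.1922]
ee_rot: [-0.001, 0.747, -0.665, 0.001]
force: [0.6, -0.0, -1.0]
finger_gap: 0.497
pos [0.4423 0.1985 0.1903] yaw -83.36 shift [ 0.1973  0.0223 -0.0596] rot [ 0.0009 -0.0002 -0.1459] q [ 0.27  0.05 -0.79  1.83  0.03  1.28 -1.99] t 9.68
```

View pics/w7.png

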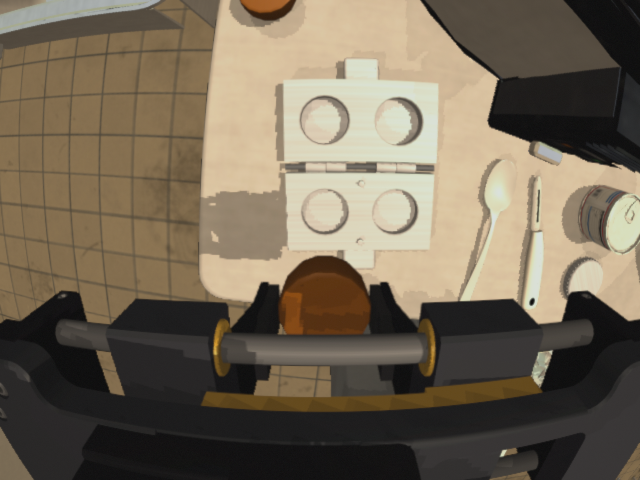

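View pics/s7.png

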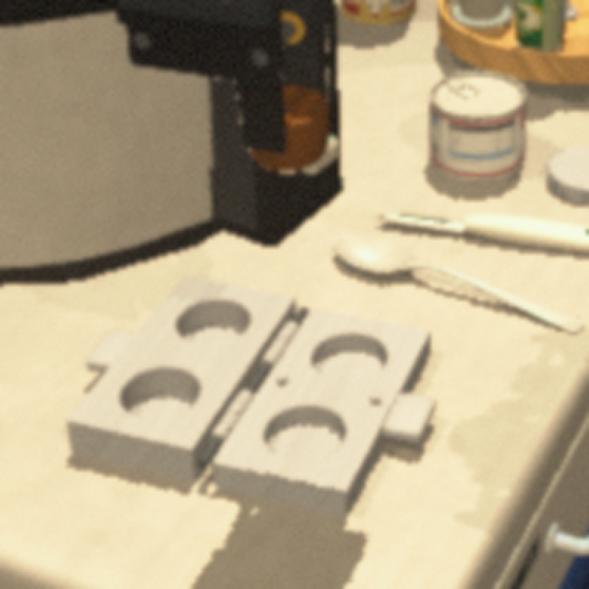

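```bash
python3 - <<'E'
from h import *
# pose at o1 unknown now: use recorded pose of w1 approx
s=dict(sense());s["eef_pos"]=np.array([.404,-.395,.2925]);s["ee_rot"]=np.array([-.001,.821,-.571,.002])
# correct: settled image o1; align tray center to (.492,-.372)
ax=np.array([.492,-.372]);th=-2.7687;u=np.array([-np.cos(th),-np.sin(th)]);v=np.array([-u[1],u[0]])
for n,p in(("black",(82,212)),("pink",(480,192)),("mill",(412,425)),("lidjar",(180,425)),("blackedge",(22,212)),("pinkedge",(545,192))):
    for z in(.09,.11,.13):
        q=at("wrist",(230+p[0]/2.8,15+p[1]/2.8),z,s)[:2]-ax;print(n,z,"rad",(q@u-.072).round(3),"tan",(q@v).round(3),"r",np.hypot(*q).round(3))
E
```

```text
black 0.09 rad -0.038 tan 0.075 r 0.083
black 0.11 rad -0.04 tan 0.072 r 0.079
black 0.13 rad -0.042 tan 0.069 r 0.075
pink 0.09 rad -0.032 tan -0.074 r 0.084
pink 0.11 rad -0.034 tan -0.07 r 0.079
pink 0.13 rad -0.037 tan -0.066 r 0.075
mill 0.09 rad -0.122 tan -0.048 r 0.069
mill 0.11 rad -0.12 tan -0.045 r 0.065
mill 0.13 rad -0.118 tan -0.042 r 0.062
lidjar 0.09 rad -0.12 tan 0.041 r 0.063
lidjar 0.11 rad -0.118 tan 0.039 r 0.061
lidjar 0.13 rad -0.116 tan 0.037 r 0.058
blackedge 0.09 rad -0.036 tan 0.098 r 0.105
blackedge 0.11 rad -0.038 tan 0.094 r 0.1
blackedge 0.13 rad -0.04 tan 0.089 r 0.095
pinkedge 0.09 rad -0.03 tan -0.099 r 0.108
pinkedge 0.11 rad -0.033 tan -0.094 r 0.102
pinkedge 0.13 rad -0.036 tan -0.088 r 0.096
```

```bash
python3 - <<'E'
from h import *
ax=np.array([.492,-.372]);th=-2.7687;u=np.array([-np.cos(th),-np.sin(th)]);v=np.array([-u[1],u[0]])
for n,a,b in(("black",-.041,.071),("pink",-.035,-.068),("jar",0,0)):
    q=ax+(.072+a)*u+b*v
    for z in(.093,.11,.12,.13):print(n,q.round(3),z,((proj("scene",[*q,z])-[210,170])*2.4).round(0), ((proj("top",[*q,z])-[150,190])*2.5).round(0))
E
```

```text
black [ 0.495 -0.295] 0.093 [363. 152.] [516. 158.]
black [ 0.495 -0.295] 0.11 [363. 138.] [517. 155.]
black [ 0.495 -0.295] 0.12 [364. 129.] [518. 153.]
black [ 0.495 -0.295] 0.13 [364. 121.] [519. 152.]
pink [ 0.551 -0.422] 0.093 [358. 106.] [613. 104.]
pink [ 0.551 -0.422] 0.11 [358.  93.] [616. 100.]
pink [ 0.551 -0.422] 0.12 [358.  85.] [617.  98.]
pink [ 0.551 -0.422] 0.13 [358.  77.] [619.  96.]
jar [ 0.559 -0.346] 0.093 [327. 127.] [551. 103.]
jar [ 0.559 -0.346] 0.11 [327. 113.] [553. 100.]
jar [ 0.559 -0.346] 0.12 [327. 105.] [554.  98.]
jar [ 0.559 -0.346] 0.13 [327.  97.] [555.  95.]
```

```bash
python3 -m handwheel '[[0.0245,0.0028,-0.01,0,0,-0.018,0.03],[0.0245,0.0028,-0.01,0,0,-0.018,0.03],[0.0245,0.0028,-0.01,0,0,-0.018,0.03],[0.0245,0.0028,-0.01,0,0,-0.018,0.03],[0.0245,0.0028,-0.01,0,0,-0.018,0.03],[0.0245,0.0028,-0.01,0,0,-0.018,0.03],[0.0245,0.0028,-0.01,0,0,-0.018,0.03],[0.0245,0.0028,-0.01,0,0,-0.018,0.03],[0,0,0,0,0,0,0.03]]' 12
python3 go.py .46 -.34 .28 -68.6
```

```text
time_s: 10.43
eef_pos: [0.4561, -0.0031, 0.2711]
ee_rot: [0.0, 0.791, -0.612, 0.0]
force: [0.9, -1.2, 0.3]
finger_gap: 0.496
pos [ 0.4561 -0.0031  0.2711] yaw -75.41 shift [ 0.327   0.081  -0.0085] rot [ 0.0005 -0.0008 -0.1189] q [ 0.49 -0.08 -0.54  1.76 -0.04  1.45 -1.36] t 10.43
```

```bash
python3 -m handwheel '[[0.0273,0.0068,-0.0007,0,0,-0.01,0.03],[0.0273,0.0068,-0.0007,0,0,-0.01,0.03],[0.0273,0.0068,-0.0007,0,0,-0.01,0.03],[0.0273,0.0068,-0.0007,0,0,-0.01,0.03],[0.0273,0.0068,-0.0007,0,0,-0.01,0.03],[0.0273,0.0068,-0.0007,0,0,-0.01,0.03],[0.0273,0.0068,-0.0007,0,0,-0.01,0.03],[0.0273,0.0068,-0.0007,0,0,-0.01,0.03],[0.0273,0.0068,-0.0007,0,0,-0.01,0.03],[0.0273,0.0068,-0.0007,0,0,-0.01,0.03],[0.0273,0.0068,-0.0007,0,0,-0.01,0.03],[0.0273,0.0068,-0.0007,0,0,-0.01,0.03],[0,0,0,0,0,0,0.03],[0,0,0,0,0,0,0.03],[0,0,0,0,0,0,0.03],[0,0,0,0,0,0,0.03]]' 12
python3 go.py .46 -.34 .28 -68.6
python3 - <<'E'
from ov import *
s=sense();im=read_camera("wrist");cv2.imwrite("pics/w8.png",im[:,:,::-1]);print(s["joint_velocities"].round(3))
overlay(im,s,(.492,-.372),-2.7687,"pics/o8.png",(230,40,440,250),2.8)
E
```

```text
time_s: 11.77
eef_pos: [0.4797, -0.333, 0.2787]
ee_rot: [-0.0, 0.828, -0.56, -0.001]
force: [0.3, 0.6, -0.2]
finger_gap: 0.499
pos [ 0.4797 -0.333   0.2787] yaw -68.15 shift [-0.0008  0.0209 -0.0013] rot [0.0002 0.0012 0.0079] q [ 0.74  0.18 -0.25  1.48  0.04  1.48 -0.69] t 11.77
[-0.003 -0.009  0.002 -0.004  0.003  0.001  0.002]
jar [ 0.55905197 -0.34576962]
```

View pics/w8.png

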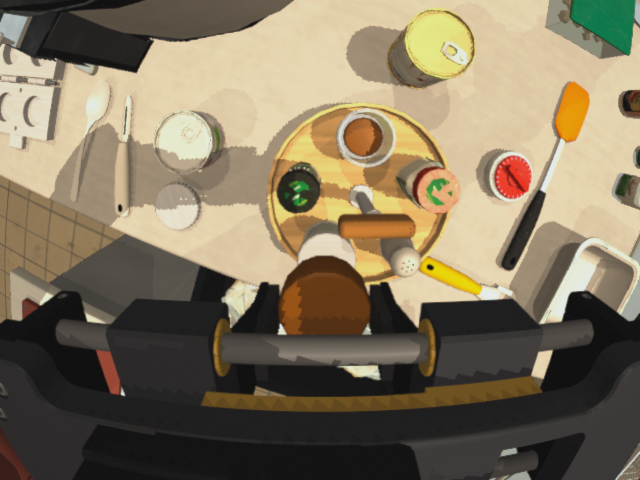

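View pics/o8.png

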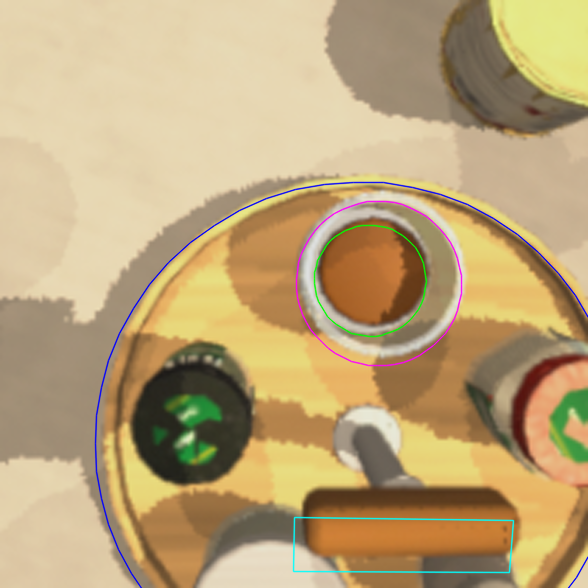

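```bash
python3 - <<'E'
from h import *
s=sense()
P=lambda u,v:(230+(u+.0)/2.8-.3,40+v/2.8-.3)
j=at("wrist",P(377,275),.093,s);c=at("wrist",P(371,270),.060,s);h=at("wrist",P(412,531),.182,s)
hb=[at("wrist",P(*p),.182,s) for p in((304,530),(519,532))]
print("jar",j,"lower cake",c,"handle",h,np.linalg.norm(j[:2]-h[:2]));d=(j-h)[:2];print(np.degrees(np.arctan2(d[1],d[0])))
e=hb[1]-hb[0];print(np.degrees(np.arctan2(e[1],e[0])),np.linalg.norm(e))
E
```

```text
jar [ 0.56161373 -0.34418751  0.093     ] lower cake [ 0.56301164 -0.3448084   0.06      ] handle [ 0.49680639 -0.37278861  0.182     ] 0.0708379421310312
23.81306791997769
-68.49468838229892 0.06329134672765237
```

```bash
python3 go.py .562 -.3443 .13
```

```text
pos [ 0.4798 -0.3331  0.279 ] yaw -68.14 shift [ 0.0412 -0.0722  0.149 ] rot [0.     0.0007 0.    ] q [ 0.74  0.18 -0.25  1.48  0.04  1.48 -0.69] t 11.82
```

```bash
python3 -m handwheel '[[0.0103,-0.018,0,0,0,0,0.03],[0.0103,-0.018,0,0,0,0,0.03],[0.0103,-0.018,0,0,0,0,0.03],[0.0103,-0.018,0,0,0,0,0.03],[0,0,0.02,0,0,0,0.03],[0,0,0.03,0,0,0,0.03],[0,0,0.03,0,0,0,0.03],[0,0,0.03,0,0,0,0.03],[0,0,0.025,0,0,0,0.03],[0,0,0.014,0,0,0,0.03],[0,0,0,0,0,0,0.03],[0,0,0,0,0,0,0.03],[0,0,0,0,0,0,0.03]]' 12
python3 go.py .562 -.3443 .13
python3 - <<'E'
from ov import *
s=sense();im=read_camera("wrist");cv2.imwrite("pics/w9.png",im[:,:,::-1])
t=cv2.resize(read_camera("scene")[130:280,280:450],None,fx=3.8,fy=3.8,interpolation=cv2.INTER_CUBIC);cv2.imwrite("pics/s9.png",t[:,:,::-1])
E
```

```text
time_s: 12.9
eef_pos: [0.5625, -0.3459, 0.132]
ee_rot: [-0.0, 0.828, -0.561, 0.001]
force: [0.3, 0.1, 0.1]
finger_gap: 0.497
pos [ 0.5625 -0.3459  0.132 ] yaw -68.2 shift [-0.0017 -0.0001  0.002 ] rot [-0.0015 -0.0016  0.    ] q [ 0.68  0.4  -0.26  1.51  0.11  1.24 -0.78] t 12.9
```

View pics/w9.png

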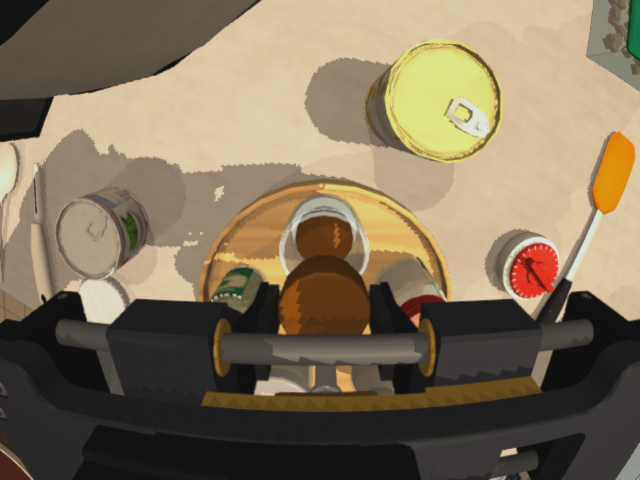

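View pics/s9.png

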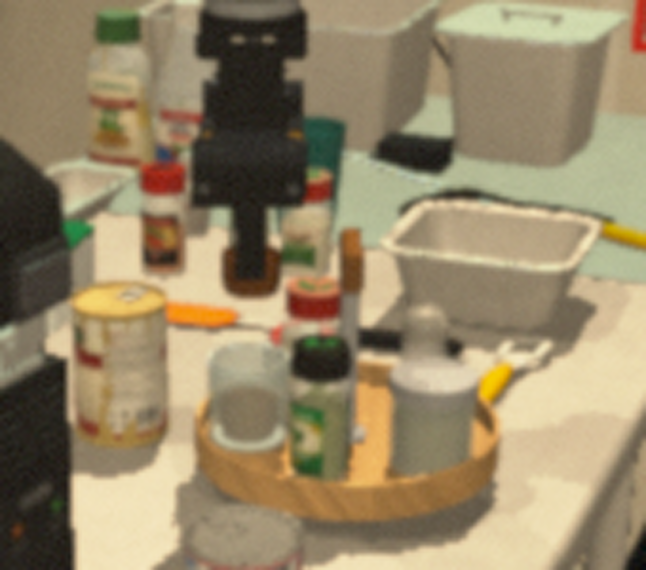

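```bash
python3 - <<'E'
from ov import *
s=sense();im=read_camera("wrist")
t=cv2.resize(im[170:310,240:410],None,fx=4,fy=4,interpolation=cv2.INTER_CUBIC)[:,:,::-1].copy()
c,Rm,_=tool();j=np.array([.562,-.3443])
for cc,r,z,col in((j,.03,.093,(255,0,255)),(j,.0195,.06,(0,255,0)),(c[:2],.022,c[2]+.040,(255,255,0)),(c[:2],.0195,c[2]+.010,(0,255,255))):
    q=np.array([(proj("wrist",[cc[0]+r*np.cos(a),cc[1]+r*np.sin(a),z],s)-[240,170]+.5)*4 for a in np.linspace(0,6.283,60)]).astype(np.int32);cv2.polylines(t,[q],True,col,1,cv2.LINE_AA)
cv2.imwrite("pics/o9.png",t)
E
```

```text
(no output)
```

View pics/o9.png

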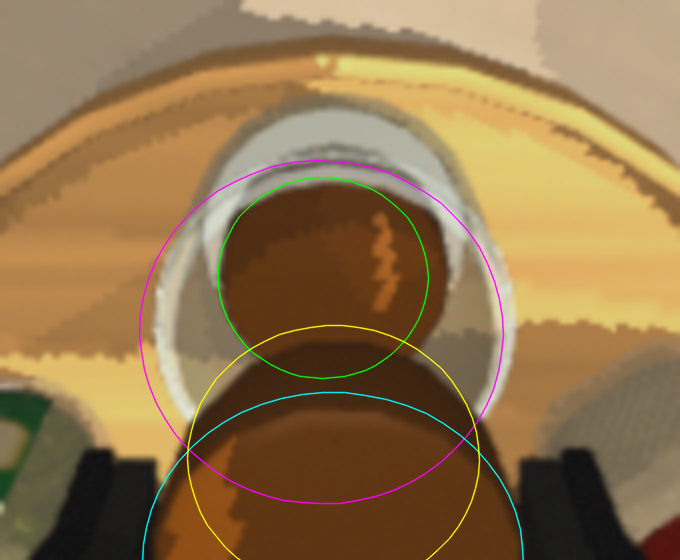

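```bash
python3 -m handwheel '[[0,-0.002,0.015,0,0,0,0.03],[0,0,0.015,0,0,0,0.03],[0,0,0.01,0,0,0,0.03],[0,0,0.006,0,0,0,0.03],[0,0,0,0,0,0,0.03],[0,0,0,0,0,0,0.03],[0,0,0,0,0,0,0.03]]' 12
python3 - <<'E'
from ov import *
s=sense();im=read_camera("wrist");cv2.imwrite("pics/w10.png",cv2.resize(im[190:330,220:430],None,fx=3.6,fy=3.6,interpolation=cv2.INTER_CUBIC)[:,:,::-1])
t=cv2.resize(read_camera("scene")[130:280,280:450],None,fx=3.8,fy=3.8,interpolation=cv2.INTER_CUBIC);cv2.imwrite("pics/s10.png",t[:,:,::-1])
E
```

```text
time_s: 13.63
eef_pos: [0.564, -0.3456, 0.0852]
ee_rot: [-0.0, 0.828, -0.561, 0.001]
force: [-0.1, -0.2, 0.3]
finger_gap: 0.497
```

View pics/w10.png

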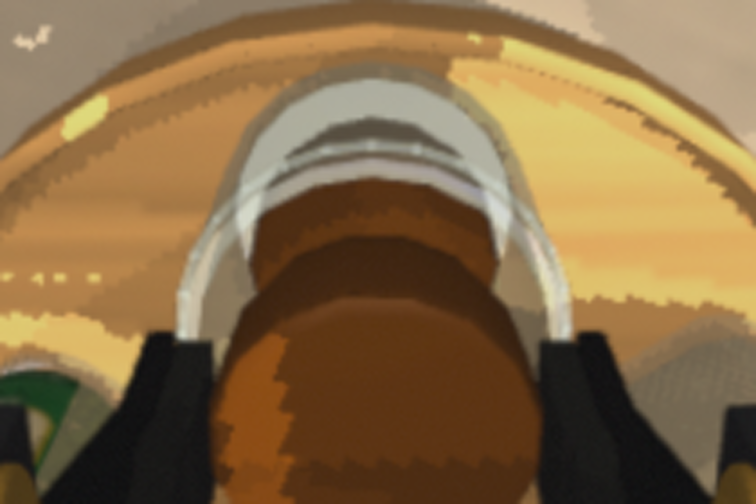

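View pics/s10.png

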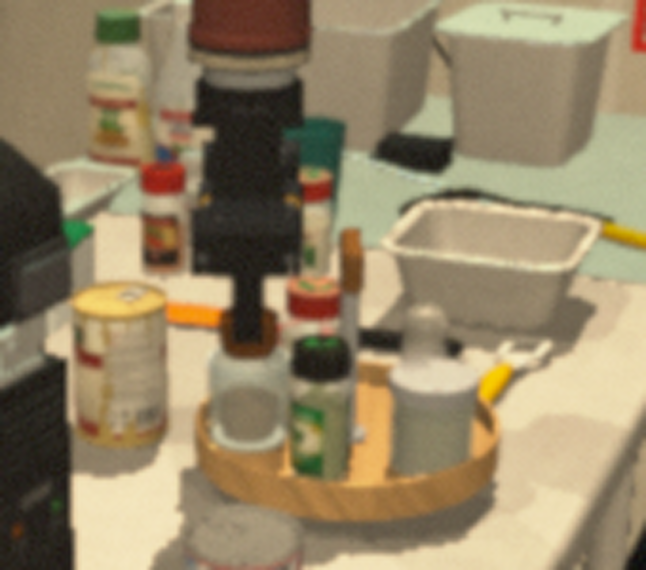

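```bash
python3 - <<'E'
from ov import *
s=sense();c,Rm,_=tool();print(c)
a=at("wrist",(324.5,190+143/3.6),.093,s)
t=lambda p:(Rm.T@(p-c)).round(4)
print("rim far (outer) -> centre y",t(a)[1]+.030)
for z in(.090,.095,.10): print("foot",z,t(at("wrist",(324.5,255.6),z,s))[1]+.0195)
for z in(.12,.125,.13): print("top",z,t(at("wrist",(324.5,190+297/3.6),z,s))[1]+.022)
E
```

```text
[ 0.56397516 -0.34560231  0.08520643]
rim far (outer) -> centre y -9.99999999999994e-05
foot 0.09 0.0045000000000000005
foot 0.095 0.002700000000000001
foot 0.1 0.0009000000000000015
top 0.12 0.004399999999999998
top 0.125 0.0023999999999999994
top 0.13 0.0002999999999999982
```

```bash
python3 -m handwheel '[[0,-0.002,0.006,0,0,0,0.03],[0,0,0.005,0,0,0,0.03],[0,0,0.004,0,0,0,0.03],[0,0,0.002,0,0,0,0.03],[0,0,0,0,0,0,0.03],[0,0,0,0,0,0,0.03],[0,0,0,0,0,0,0.03]]' 12
python3 - <<'E'
from ov import *
s=sense();im=read_camera("wrist");cv2.imwrite("pics/w11.png",cv2.resize(im[190:330,220:430],None,fx=3.6,fy=3.6,interpolation=cv2.INTER_CUBIC)[:,:,::-1])
t=cv2.resize(read_camera("scene")[130:280,280:450],None,fx=3.8,fy=3.8,interpolation=cv2.INTER_CUBIC);cv2.imwrite("pics/s11.png",t[:,:,::-1])
E
```

```text
time_s: 14.32
eef_pos: [0.5654, -0.3447, 0.0674]
ee_rot: [-0.0, 0.828, -0.561, 0.0]
force: [-0.6, -0.4, -0.0]
finger_gap: 0.498
```

View pics/w11.png

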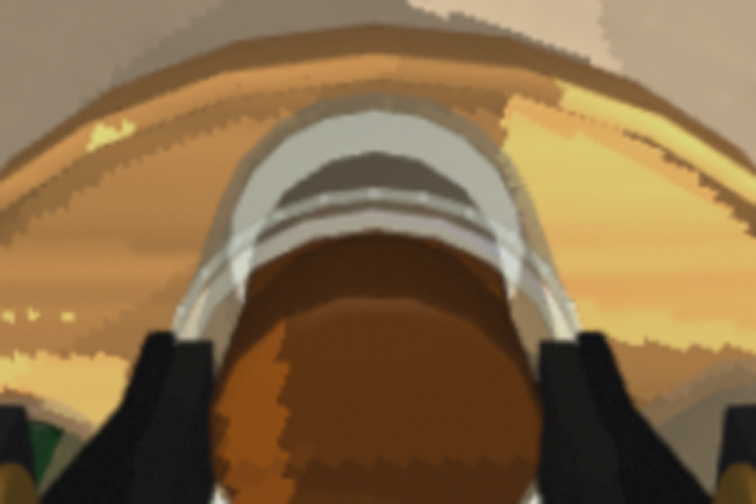

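View pics/s11.png

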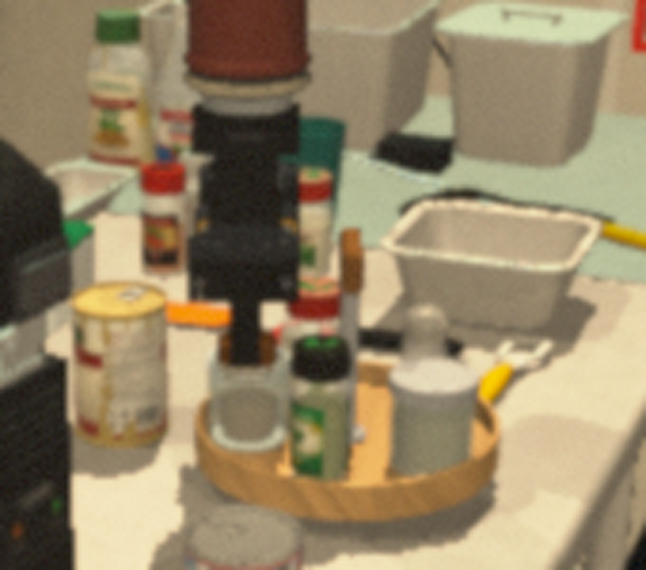

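```bash
python3 -m handwheel '[[0,0,0.0015,0,0,0,0.03],[0,0,0,0,0,0,0.03],[0,0,0,0,0,0,0.03]]' 12
python3 -m handwheel '[[0,0,0.0015,0,0,0,0.03],[0,0,0,0,0,0,0.03],[0,0,0,0,0,0,0.03]]' 12
```

```text
time_s: 14.67
eef_pos: [0.5653, -0.3446, 0.0657]
ee_rot: [-0.0, 0.828, -0.561, -0.0]
force: [0.0, -0.3, -0.4]
finger_gap: 0.499
time_s: 14.92
eef_pos: [0.5657, -0.345, 0.0651]
ee_rot: [0.0, 0.828, -0.561, 0.001]
force: [-1.7, -0.1, 5.0]
finger_gap: 0.501
```

```bash
python3 -m handwheel '[[0,0,-0.0015,0,0,0,0.03],[0,0,0,0,0,0,0.03],[0,0,0,0,0,0,0.062],[0,0,0,0,0,0,0.062],[0,0,0,0,0,0,0.062],[0,0,0,0,0,0,0.062],[0,0,0,0,0,0,0.062],[0,0,0,0,0,0,0.062]]' 12
python3 - <<'E'
from ov import *
s=sense();im=read_camera("wrist");cv2.imwrite("pics/w12.png",cv2.resize(im[190:330,220:430],None,fx=3.6,fy=3.6,interpolation=cv2.INTER_CUBIC)[:,:,::-1])
t=cv2.resize(read_camera("scene")[130:280,280:450],None,fx=3.8,fy=3.8,interpolation=cv2.INTER_CUBIC);cv2.imwrite("pics/s12.png",t[:,:,::-1])
E
```

```text
time_s: 15.58
eef_pos: [0.5653, -0.3446, 0.0657]
ee_rot: [-0.0, 0.828, -0.561, -0.0]
force: [-0.2, -0.7, 0.7]
finger_gap: 0.707
```

View pics/w12.png

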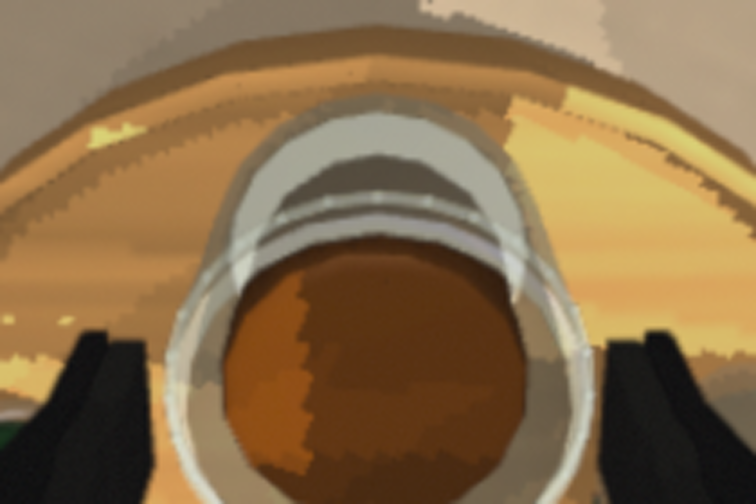

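View pics/s12.png

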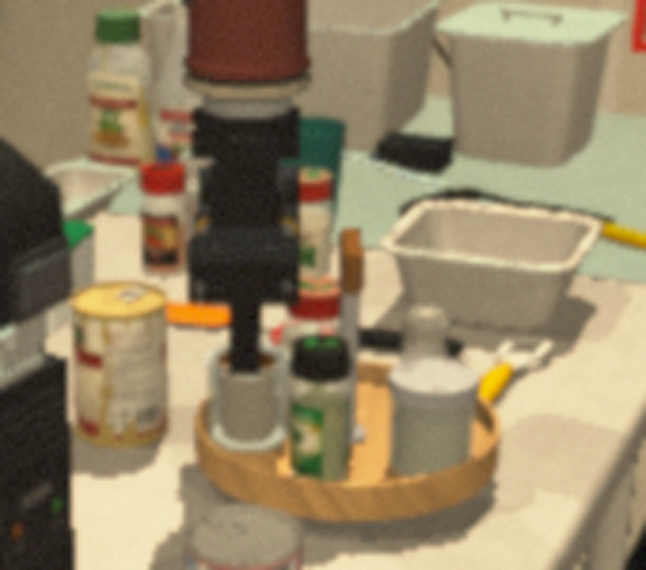

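```bash
python3 -m handwheel '[[0,0,-0.015,0,0,0,0.062],[0,0,-0.03,0,0,0,0.062],[0,0,-0.035,0,0,0,0.062],[0,0,-0.035,0,0,0,0.062],[0,0,-0.03,0,0,0,0.062],[0,0,-0.02,0,0,0,0.062],[0,0.02,0,0,0,0.05,0.062],[0,0.02,0,0,0,0.05,0.062],[0,0,0,0,0,0,0.062],[0,0,0,0,0,0,0.062],[0,0,0,0,0,0,0.062]]' 12
python3 go.py .4965 -.373 .22 -158
python3 - <<'E'
from ov import *
s=sense();im=read_camera("wrist");cv2.imwrite("pics/w13.png",im[:,:,::-1])
overlay(im,s,(.4965,-.3735),np.arctan2(-.0295,-.0657),"pics/o13.png",(230,110,440,320),2.8)
E
```

```text
time_s: 16.6
eef_pos: [0.5282, -0.3581, 0.2307]
ee_rot: [-0.0, 0.799, -0.601, 0.0]
force: [0.3, 0.1, 0.5]
finger_gap: 0.717
pos [ 0.5282 -0.3581  0.2307] yaw -73.92 shift [0.0055 0.0346 0.0107] rot [-1.0000e-04  5.0000e-04  1.4676e+00] q [ 0.71  0.31 -0.24  1.43  0.07  1.41 -0.82] t 16.6
jar [ 0.56218264 -0.34400779]
```

View pics/o13.png

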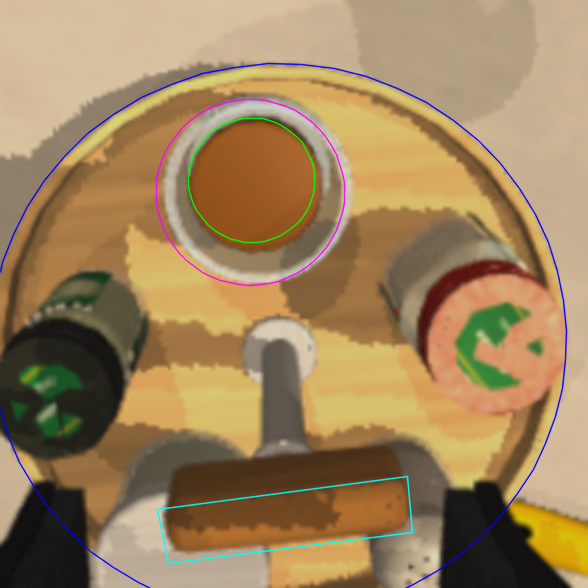

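```bash
python3 go.py .497 -.3745 .22 -157.5; python3 -m handwheel '[[0.0035,0.0175,0,0,0,0,0.055],[0.0035,0.0175,0,0,0,0,0.055],[0,0,0,0,0,0.12,0.055],[0,0,0,0,0,0.12,0.055],[0,0,0,0,0,0.12,0.055],[0,0,0,0,0,0.12,0.055],[0,0,0,0,0,0.12,0.055],[0,0,0,0,0,0.12,0.055],[0,0,0,0,0,0.12,0.055],[0,0,0,0,0,0.12,0.055],[0,0,0,0,0,0.12,0.055],[0,0,0,0,0,0.12,0.055],[0,0,0,0,0,0.12,0.055],[0,0,0,0,0,0.12,0.055],[0,0,0,0,0,0.019,0.055],[0,0,0,0,0,0,0.055],[0,0,0,0,0,0,0.055],[0,0,0,0,0,0,0.055]]' 12
python3 go.py .497 -.3745 .22 -157.5
python3 - <<'E'
from ov import *
s=sense();im=read_camera("wrist");cv2.imwrite("pics/w14.png",im[:,:,::-1])
cv2.imwrite("pics/w14z.png",cv2.resize(im[190:400,210:440],None,fx=2.8,fy=2.8,interpolation=cv2.INTER_CUBIC)[:,:,::-1])
E
```

```text
pos [ 0.5285 -0.3578  0.2306] yaw -73.88 shift [0.0073 0.0349 0.0106] rot [0.0000e+00 7.0000e-04 1.4595e+00] q [ 0.71  0.31 -0.24  1.43  0.07  1.41 -0.82] t 16.65
time_s: 18.15
eef_pos: [0.4964, -0.3746, 0.2306]
ee_rot: [-0.0, -0.196, 0.981, 0.0]
force: [-0.2, 0.6, 1.0]
finger_gap: 0.63
pos [ 0.4964 -0.3746  0.2306] yaw -157.37 shift [-0.0006 -0.0001  0.0106] rot [ 0.0003 -0.      0.0023] q [ 0.62  0.26 -0.05  1.48  0.01  1.4  -2.18] t 18.15
```

View pics/w14.png

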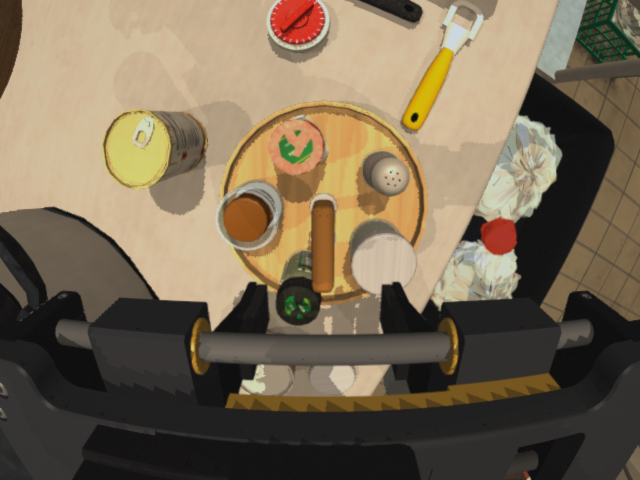

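```bash
python3 -m handwheel '[[0,0,0.015,0,0,0,0.05],[0,0,0.025,0,0,0,0.05],[0,0,0.025,0,0,0,0.05],[0,0,0.02,0,0,0,0.05],[0,0,0.012,0,0,0,0.05],[0,0,0.006,0,0,0,0.05],[0,0,0,0,0,0,0.05],[0,0,0,0,0,0,0.05]]' 20
python3 - <<'E'
from ov import *
s=sense();im=read_camera("wrist");cv2.imwrite("pics/w15.png",cv2.resize(im[170:400,210:440],None,fx=2.6,fy=2.6,interpolation=cv2.INTER_CUBIC)[:,:,::-1])
t=cv2.resize(read_camera("scene")[100:280,280:450],None,fx=3.3,fy=3.3,interpolation=cv2.INTER_CUBIC);cv2.imwrite("pics/s15.png",t[:,:,::-1])
E
```

```text
time_s: 18.87
eef_pos: [0.4965, -0.3752, 0.1286]
ee_rot: [0.0, -0.195, 0.981, -0.0]
force: [-0.2, -0.2, 0.2]
finger_gap: 0.573
```

View pics/w15.png

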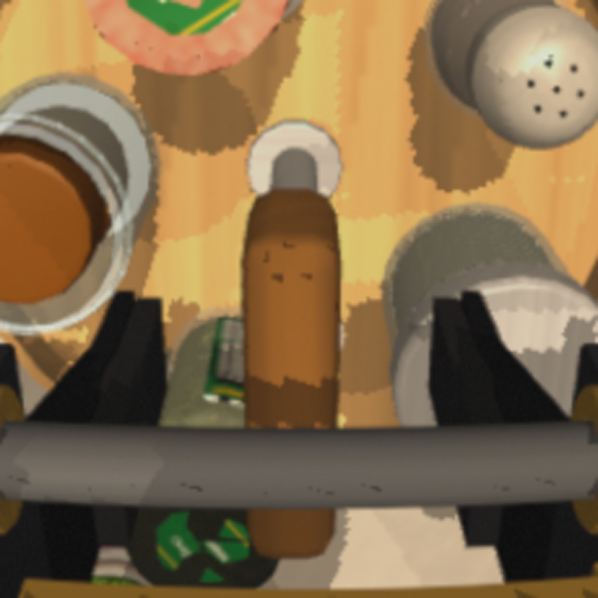

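View pics/s15.png

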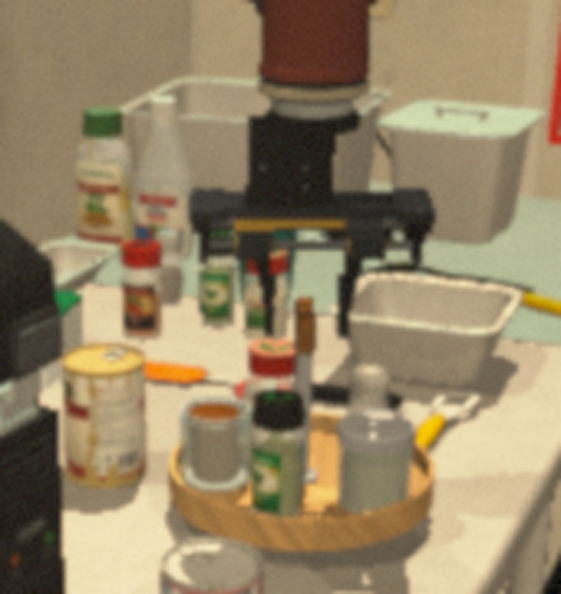

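```bash
python3 -m handwheel '[[-0.001,0,0,0,0,0,0.05],[0,0,0,0,0,0,0.04],[0,0,0,0,0,0,0.03],[0,0,0,0,0,0,0.02],[0,0,0,0,0,0,0.01],[0,0,0,0,0,0,0.005],[0,0,0,0,0,0,0.005],[0,0,0,0,0,0,0.005],[0,0,0,0,0,0,0.005]]' 15
python3 go.py .497 -.3745 .128 -157.5
python3 - <<'E'
from h import *
s=sense();im=read_camera("wrist");cv2.imwrite("pics/w16.png",cv2.resize(im[170:400,210:440],None,fx=2.6,fy=2.6,interpolation=cv2.INTER_CUBIC)[:,:,::-1]);print(s["force"],s["moment"],s["finger_gap"])
E
```

```text
time_s: 19.72
eef_pos: [0.4974, -0.3743, 0.1277]
ee_rot: [0.0, -0.195, 0.981, -0.0]
force: [1.3, 0.9, -1.2]
finger_gap: 0.182
pos [ 0.4974 -0.3743  0.1277] yaw -157.55 shift [ 0.0004 -0.     -0.0003] rot [-0.0001  0.0004 -0.0009] q [ 0.62  0.32 -0.06  1.62  0.02  1.2  -2.19] t 19.72
[ 1.30194383  0.88725095 -1.18381732] [ 0.16311823 -0.35836844 -0.02640044] 0.18191239991270822
```

View pics/w16.png

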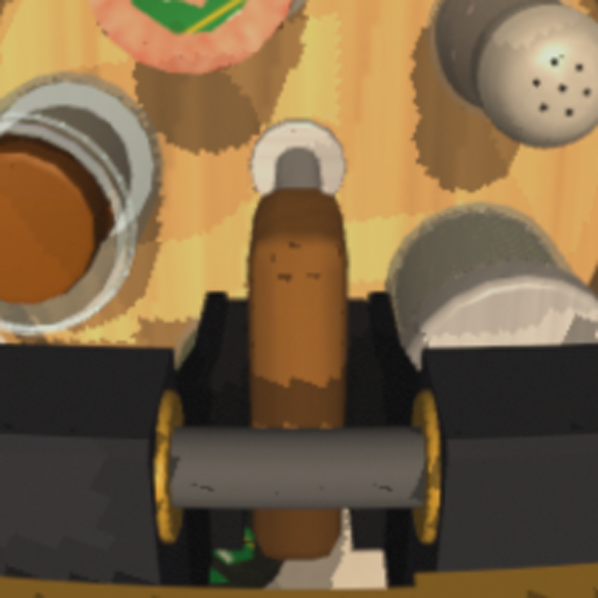

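```bash
python3 -m handwheel '[[0,0,0,0,0,-0.03,0.005],[0,0,0,0,0,-0.06,0.005],[0,0,0,0,0,-0.08,0.005],[0,0,0,0,0,-0.08,0.005],[0,0,0,0,0,-0.08,0.005],[0,0,0,0,0,-0.08,0.005],[0,0,0,0,0,-0.08,0.005],[0,0,0,0,0,-0.08,0.005],[0,0,0,0,0,-0.08,0.005],[0,0,0,0,0,-0.08,0.005],[0,0,0,0,0,-0.08,0.005],[0,0,0,0,0,-0.08,0.005],[0,0,0,0,0,-0.08,0.005],[0,0,0,0,0,-0.08,0.005],[0,0,0,0,0,-0.08,0.005],[0,0,0,0,0,-0.06,0.005],[0,0,0,0,0,-0.03,0.005],[0,0,0,0,0,0,0.005]]' 20
python3 go.py .497 -.3745 .128 0
python3 - <<'E'
from h import *
s=sense();im=read_camera("wrist");cv2.imwrite("pics/w17.png",cv2.resize(im[170:400,210:440],None,fx=2.6,fy=2.6,interpolation=cv2.INTER_CUBIC)[:,:,::-1]);print(s["force"],s["moment"],s["finger_gap"])
E
```

```text
time_s: 21.27
eef_pos: [0.4982, -0.3731, 0.1277]
ee_rot: [-0.001, 0.723, -0.691, -0.0]
force: [4.6, 3.7, -1.9]
finger_gap: 0.184
pos [ 0.4982 -0.3731  0.1277] yaw -87.45 shift [ 0.0014  0.0012 -0.0003] rot [-2.0000e-03  1.0000e-04 -1.5263e+00] q [ 0.76  0.33 -0.23  1.61  0.08  1.21 -1.01] t 21.27
[ 4.6248041   3.65227066 -1.94555113] [ 0.63103824 -0.85992139 -0.02328066] 0.18420994761786721
```

View pics/w17.png

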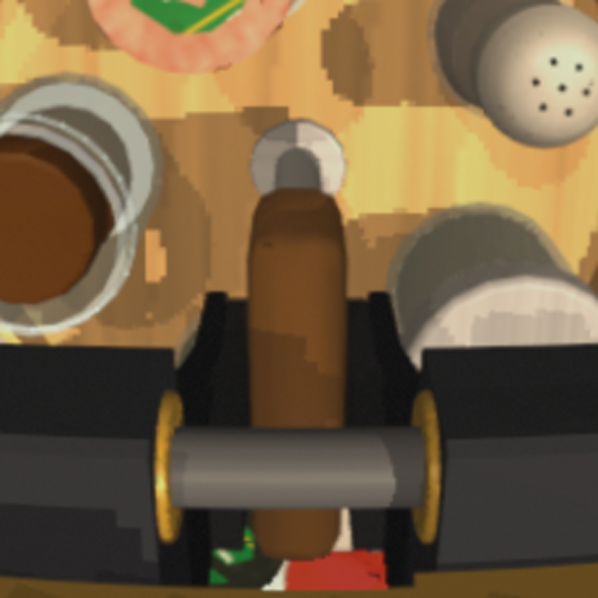

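```bash
python3 -m handwheel '[[0,0,0,0,0,-0.03,0.005],[0,0,0,0,0,-0.06,0.005],[0,0,0,0,0,-0.085,0.005],[0,0,0,0,0,-0.085,0.005],[0,0,0,0,0,-0.085,0.005],[0,0,0,0,0,-0.085,0.005],[0,0,0,0,0,-0.085,0.005],[0,0,0,0,0,-0.085,0.005],[0,0,0,0,0,-0.085,0.005],[0,0,0,0,0,-0.085,0.005],[0,0,0,0,0,-0.085,0.005],[0,0,0,0,0,-0.085,0.005],[0,0,0,0,0,-0.085,0.005],[0,0,0,0,0,-0.085,0.005],[0,0,0,0,0,-0.085,0.005],[0,0,0,0,0,-0.085,0.005],[0,0,0,0,0,-0.085,0.005],[0,0,0,0,0,-0.085,0.005],[0,0,0,0,0,-0.05,0.005],[0,0,0,0,0,-0.025,0.005]]' 20
python3 -m handwheel '[[0,0,0,0,0,0,0.005],[0,0,0,0,0,0,0.005],[0,0,0,0,0,0,0.005]]' 20
python3 go.py .497 -.3745 .128 0
python3 - <<'E'
from h import *
s=sense();im=read_camera("wrist");cv2.imwrite("pics/w18.png",im[:,:,::-1]);print(s["force"],s["moment"],s["finger_gap"])
t=cv2.resize(read_camera("scene")[100:280,280:450],None,fx=3.3,fy=3.3,interpolation=cv2.INTER_CUBIC);cv2.imwrite("pics/s18.png",t[:,:,::-1])
t=cv2.resize(read_camera("top")[180:330,250:470],None,fx=3.3,fy=3.3,interpolation=cv2.INTER_CUBIC);cv2.imwrite("pics/t18.png",t[:,:,::-1])
E
```

```text
time_s: 22.98
eef_pos: [0.4968, -0.3718, 0.1277]
ee_rot: [-0.002, 1.0, -0.0, -0.001]
force: [-3.3, 9.0, 4.2]
finger_gap: 0.183
time_s: 23.23
eef_pos: [0.4968, -0.3718, 0.1278]
ee_rot: [-0.002, 1.0, -0.002, -0.001]
force: [-3.6, 8.8, 4.8]
finger_gap: 0.182
pos [ 0.4968 -0.3718  0.1278] yaw -0.19 shift [ 0.0002  0.0027 -0.0003] rot [-0.0034  0.0016 -0.0033] q [ 0.94  0.36 -0.46  1.6   0.16  1.22  0.44] t 23.23
[-3.55953787  8.83010057  4.76108129] [1.82741956 0.49720594 0.00293129] 0.1820767670390766
```

View pics/w18.png

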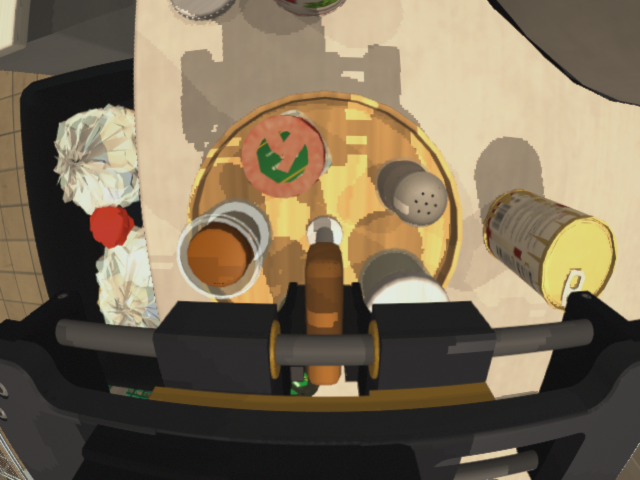

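View pics/s18.png

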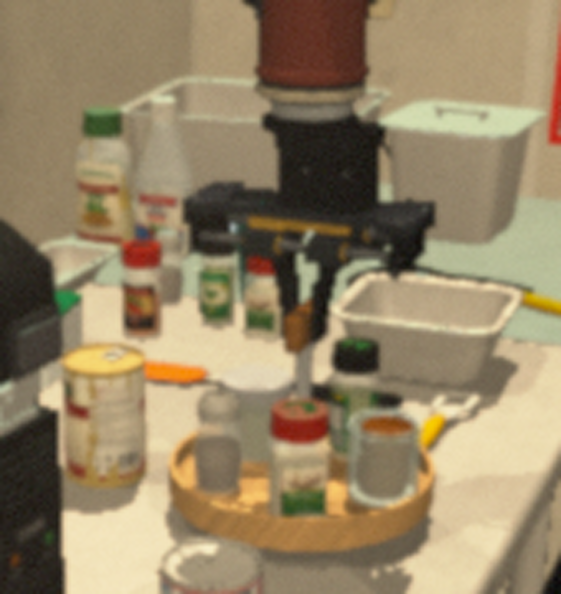

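View pics/t18.png

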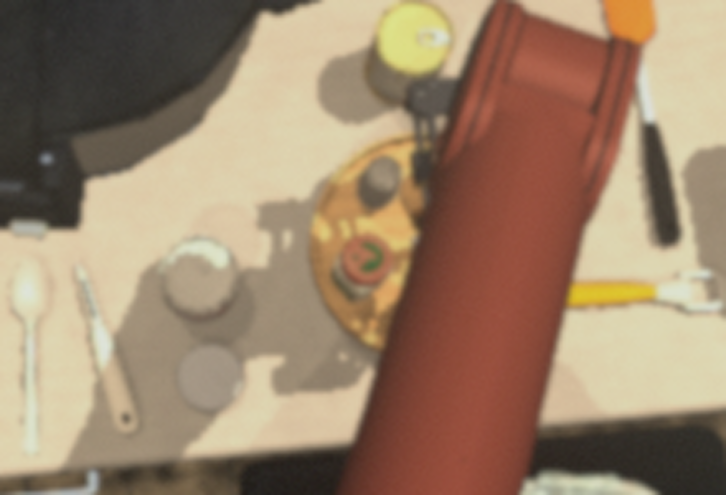

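```bash
python3 -m handwheel '[[0,-0.001,0,0,0,-0.002,0.005],[0,-0.0005,0,0,0,0,0.005],[0,0,0,0,0,0,0.005],[0,0,0,0,0,0,0.005]]' 20
python3 - <<'E'
from h import *
s=sense();im=read_camera("wrist");print(s["force"],s["moment"],s["finger_gap"],s["eef_pos"],s["ee_rot"])
cv2.imwrite("pics/w19.png",cv2.resize(im[80:400,160:470],None,fx=1.8,fy=1.8,interpolation=cv2.INTER_CUBIC)[:,:,::-1])
j=at("wrist",(221,256),.093,s);print("jar",j)
print("handle top far end",at("wrist",(325,247),.182,s),"tray left/right",at("wrist",(192,190),.044,s),at("wrist",(461,190),.044,s))
for o in outline_of("wrist","open_jar")[:2]:print(o["rect"],o["confidence"])
for o in outline_of("wrist","turntable")[:2]:
    m=o["mask"];ys,xs=np.where(m);c=[at("wrist",p,.044,s) for p in zip(xs,ys)];c=np.array(c);print(o["rect"],c[:,0].min(),c[:,0].max(),c[:,1].min(),c[:,1].max())
E
```

```text
time_s: 23.72
eef_pos: [0.4969, -0.3718, 0.1277]
ee_rot: [-0.001, 1.0, -0.001, -0.0]
force: [-2.3, 5.9, 3.8]
finger_gap: 0.183
[-2.30641649  5.88968704  3.7933644 ] [ 1.24696972  0.28735007 -0.01498067] 0.18250118809476532 [ 0.49687297 -0.37182104  0.1277355 ] [-7.66851741e-04  9.99998900e-01 -1.19325911e-03 -4.34367193e-04]
jar [ 0.42815146 -0.37145434  0.093     ]
handle top far end [ 0.49704716 -0.33590272  0.182     ] tray left/right [ 0.39345966 -0.33456046  0.044     ] [ 0.60357303 -0.33490028  0.044     ]
[176.7, 196.2, 273.0, 300.8] 0.68Traceback (most recent call last):
  File "<stdin>", line 8, in <module>
  File "h.py", line 17, in at
    o,d=ray(n,uv,s);return o+d*(z-o[2])/d[2]
        ~~~^^^^^^^^
  File "h.py", line 11, in ray
    K,T=cam(n,s);x=(uv[0]-K[0,2])/K[0,0];y=(uv[1]-K[1,2])/K[1,1]
        ~~~^^^^^
  File "h.py", line 5, in cam
    p=camera_params(n);K=np.array(p["K"])
ValueError: time passes only in moves, steps and waits
```

View pics/w19.png

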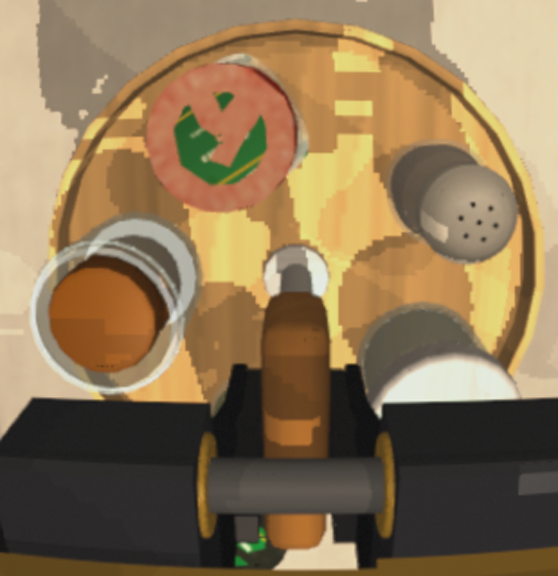

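```bash
python3 - <<'E'
from workcell import *
s=sense();print(s["time_s"],s["force"],s["finger_gap"],s["joint_velocities"].round(4));print(job_done())
E
```

```text
23.8667 [-2.49560071  5.22911011  3.09798165] 0.18634994503162847 [-0.0022  0.0009 -0.0011  0.0007 -0.0008  0.0012 -0.0003]
the job is handed in; nothing more can be done
None
```

The sugar cake is in the open jar on top of the other one, and the jar stands at the front of the carousel. I handed in at 23.9 s with the fingers still gripping the handle; no verdict came back.

**What I did:** I lifted the smaller cake out of the mould and lowered it between the jar walls until the fingertips touched the rim. I released it there, so it dropped about 15 mm onto the lower cake. Then I gripped the bar handle and turned it about 157° counter-clockwise.

**Last checks:**
- **Cake:** it looks flat and free of the fingers in the wrist picture.
- **Jar:** measured at (0.428, -0.371) m. That is about 69 mm in front of the axis, against 72 mm nominal, and about 2–3 mm sideways, against the 12 mm allowed.
- **Grip:** the gripper points within about 0.2° of straight. The opening is about 16 mm, which matches the handle thickness, at 20 N commanded.
- **Stillness:** all joint speeds are below 0.003 rad/s.

**What disagreed or stays uncertain:**
- **Short fingers:** the real fingertips end about 29 mm short of the reported TCP. My first close on the cake therefore closed above it and touched nothing. I corrected for this, and contact with the jar rim confirmed it.
- **Side load:** the grip still shows about 6 N sideways, because I was not perfectly centred on the turning axis.
- **Turning axis:** my estimates of its y position varied between about -0.368 and -0.375 m.
- **"Front" direction:** I took it as the world -x direction. The tins called left of and behind the carousel line up with that, but no mark on the base confirms it.
- **Check not completed:** a final check of the tray outline stopped with an error in my script.
- **Bystanders:** I saw none of them move in the pictures, but I did not measure them again.

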